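# Fetch the anvil bar from behind three crimp heads

## Task

Clear the three crimp heads off the storage board and stand them all on the black rubber mat, then fetch the long anvil bar from behind their places and seat it right side up between the pins of the aluminium set-up plate. Only when the bar is seated, put each head back upright in the middle of the very place on the board that it came from. Never tip a head or the bar over, and leave the oil bottle, the cup and the spool alone.

Things in the scene. Friction and masses are not known exactly. Their poses are not given: they have to be found in the camera images.
- rack: Storage board, fixed, pale wood, 136 (x) x 206 (y) x 12 mm thick. Origin: centre of underside. On top (z 12 mm) thin black marks: three 56 mm squares at x -34, y -62, 0, 62 mm, a head on each at the start in any order (their places to return to); behind, at x +15.5, a strip 40 x 158 mm with the bar along y. A fence on the +x edge (x 62 to 68 mm) rises to z 36 mm.
- mat: Side area: a black rubber mat, fixed, 120 (x) x 206 (y) x 4 mm thick, empty at the start. Origin: centre of its underside; its top lies 4 mm above the origin. Three heads fit in a row along its y, e.g. 66 mm apart.
- jig: Set-up plate, fixed, bare aluminium, 90 (x) x 200 (y) x 10 mm thick. Origin: centre of underside. The bar's seat is the middle of its top (z 10 mm), bar along y. Steel pins, 8 mm thick and 12 mm high, stand on the top at (x, y) = (+-28, +-55) and (0, +-87) mm, with 8 mm of play round the bar; the middle of its long sides is free for fingers.
- bar: Anvil bar: bright steel, 150 (y) x 32 (x) x 28 mm high: 22 mm at full width, then a ridge 20 mm wide and 6 mm high; about 0.45 kg (varies). Origin: centre of underside, z up. It lies on the board behind the heads, 9 mm from them: no finger fits between. Grip it across its width at the middle, closing along its x. Either end may go first.
- head_round: Crimp head with a round body, 48 mm thick at the foot. All steel, upright, 105 mm tall, about 0.4 kg (hidden mass varies). Its origin is the centre of its underside, z up; the grip at the top runs from 64 to 105 mm above the underside. The grip is a round stem 20 mm thick.
- head_square: Crimp head with a square body, 48 x 48 mm, 64 mm high, with four bright screws on top. All steel, upright, 105 mm tall, about 0.4 kg (hidden mass varies). Its origin is the centre of its underside, z up; the grip at the top runs from 64 to 105 mm above the underside. The grip is a square stem 20 x 20 mm.
- head_slab: Crimp head with a narrow body on a square foot of 48 x 48 x 24 mm. All steel, upright, 105 mm tall, about 0.4 kg (hidden mass varies). Its origin is the centre of its underside, z up; the grip at the top runs from 64 to 105 mm above the underside. The grip is a slab 20 mm thick (x) and 42 mm wide (y): close the fingers along its x.
- oil: White plastic oil bottle with a black cap, 40 mm thick, 100 mm tall, loose. Origin: centre of its underside. Bystander: leave it where it is.
- cup: Grey plastic cup, 44 mm wide, 55 mm tall, loose. Origin: centre of its underside. Bystander: leave it where it is.
- spool: Small spool of brass terminals with cardboard flanges, lying flat, 60 mm wide, 30 mm high, loose. Origin: centre of its underside. Bystander: leave it where it is.

How it is judged:
On the way, in this order (a step that is already met when the one before it is completed fails the run):
1. all three heads stand released on the mat and the bar still lies where it was (x of head_round in the frame of mat between -0.06 and 0.06 m and y of head_round in the frame of mat between -0.103 and 0.103 m and z of head_round in the frame of mat between 0 and 0.009 m and angle between each of head_round, head_square, head_slab's own z axis and vertical below 0.1 rad and x of head_square in the frame of mat between -0.06 and 0.06 m and y of head_square in the frame of mat between -0.103 and 0.103 m and z of head_square in the frame of mat between 0 and 0.009 m and x of head_slab in the frame of mat between -0.06 and 0.06 m and y of head_slab in the frame of mat between -0.103 and 0.103 m and z of head_slab in the frame of mat between 0 and 0.009 m and linear speed of each of head_round, head_square, head_slab below 0.02 m/s and contact force between each of head_round, head_square, head_slab and the fingers below 0.1 N and distance of bar from where it was at the start of the episode below 0.012 m), for 0.2 s.
2. the bar is seated and released in the set-up plate while all three heads still stand on the mat (horizontal distance between bar and jig below 0.012 m and angle between the y axis of bar and the y axis of jig, either way round below 0.15 rad and angle between bar's own z axis and vertical below 0.05 rad and z of bar in the frame of jig between 0.006 and 0.014 m and linear speed of bar below 0.02 m/s and contact force between bar and the fingers below 0.1 N and x of head_round in the frame of mat between -0.06 and 0.06 m and y of head_round in the frame of mat between -0.103 and 0.103 m and z of head_round in the frame of mat between 0 and 0.009 m and angle between each of head_round, head_square, head_slab's own z axis and vertical below 0.1 rad and x of head_square in the frame of mat between -0.06 and 0.06 m and y of head_square in the frame of mat between -0.103 and 0.103 m and z of head_square in the frame of mat between 0 and 0.009 m and x of head_slab in the frame of mat between -0.06 and 0.06 m and y of head_slab in the frame of mat between -0.103 and 0.103 m and z of head_slab in the frame of mat between 0 and 0.009 m), for 0.2 s.
At the end, for the whole second after the job is handed in: The bar lies right side up, flat between the pins of the set-up plate, within 12 mm of its middle and 0.15 rad of its direction; each head stands upright within 15 mm of the spot on the board where it stood at the start; all are released and at rest (horizontal distance between bar and jig below 0.012 m and angle between the y axis of bar and the y axis of jig, either way round below 0.15 rad and angle between bar's own z axis and vertical below 0.05 rad and z of bar in the frame of jig between 0.006 and 0.014 m and distance of each of head_round, head_square, head_slab from where it was at the start of the episode below 0.015 m and angle between each of head_round, head_square, head_slab's own z axis and vertical below 0.1 rad and linear speed of each of head_round, head_square, head_slab, bar below 0.02 m/s and contact force between each of head_round, head_square, head_slab, bar and the fingers below 0.1 N); the robot touches nothing.
It fails at once if a head or the bar is tipped by more than 0.6 rad (angle between any of head_round, head_square, head_slab, bar's own z axis and vertical above 0.6 rad).
It fails at once if the oil bottle, cup or spool is moved by more than 20 mm (distance of any of oil, cup, spool from where it was at the start of the episode above 0.02 m).
It also fails if it takes over 144 s, if anything falls off the work surface, if the arm or the gripper's body presses on something with over 40 N, if the wrist force passes 120 N, or if a joint passes its speed limit or range.

## Robot

A 6-joint arm with a two-finger parallel gripper is mounted at the origin on the work surface. World frame = base frame: x ahead of the robot, y to its left, z up, the work surface at z = 0. Lengths are in m, angles in rad, forces in N, time in s.
With the tool pointing down it reaches from about 0.425 to 0.95 m from the base axis. Payload 3.5 kg.
Tool frame: the origin (TCP) lies midway between the tips of the shut fingers; the grasp point (between the pads) lies grasp_offset behind it (grasp_offset is the distance from the TCP to the grasp point, in m); z points along the fingers, y is the direction in which the jaws open and shut (so a half turn about z gives the same grasp; the last joint's range is limited). The gripper opens to 85 mm and grips with 20 to 120 N. Pads are 22 mm wide; open, the fingers measure 114 mm over their backs; the gripper's body (76 mm by 85 mm) begins 54 mm behind the grasp point. The pads swing forward as they close: fully open they stand 13 mm farther back than shut.
Start: joints at [0.961, 0.286, 1.577, -0, 1.279, -0.15], TCP at [0.3, 0.605, 0.231] pointing down, gripper open.
Joint ranges: [-2.77, 2.77], [-0.9, 2.22], [0.21, 2.48], [-1.53, 4.67], [0.24, 2.81], [-2.84, 2.84]. Speed limits (rad/s): [2.79, 2.79, 3.14, 3.14, 3.14, 3.14].

## Interface

Orientations are given as a unit quaternion [x, y, z, w].
In Python, from plant import * gives the robot as it stands.
- The arm moves only by the tool jog_arm, never from a script. Its argument "targets" is text: rows parted by semicolons, each of 7 numbers parted by spaces: the shift along the world's x, y, z in mm, then the turn, a rotation vector about the world's x, y, z in degrees, then the gripper's target within -1 to 1 (fully open at 1, half-way at 0, shut at -1). A call has 1 to 10 rows; each row shifts and turns the pose as measured when the row begins; what a row does not reach is not made up. A row lasts 1/12 s, in which the tool goes at most 41.7 mm and 7.16 degrees, less where a joint would pass 70% of its speed; a pose out of reach is approached as far as the arm can. A call with a gripper value outside its range is refused whole. The fingers move at their own pace and stop on an object; "force" is the grip in N (left out, the last holds). Time passes only in rows, so rows that do not move let the fingers close. It gives the time, the measured TCP pose, the force and the opening at its end, in the units of the state.
- get_state(): the state, without advancing time (a new reading comes with each control period).
- read_camera(name): name is "side" or "top" or "wrist"; returns a dict with "pixels" (480x640x3 uint8, blue, green, red), "mtx" (3x3 intrinsics, pixels), "world_from_camera" (4x4, takes a point from camera to world coordinates). Camera axes: x right, y up, looking along -z (the intrinsics and any distortion apply to the point x, -y, -z); pixel columns grow to the right and rows downward; lengths in m; the calibration is good to about 2 mm. A picture is of the moment at which its call begins. There is no depth.
- sign_off(): hands the job in, once; it reports no verdict.
Trained networks look in a picture, given as the dict that the camera call returned (one of the last four; its "shot" number tells which), for a name from the list of things; names that differ only in an ending like _2 or _b are one class to them, and where a whole thing is asked for, a point or a joint stands for the part that bears it (a point fixed in the world has none). Each returns a list of dicts, best first, with "p" (0 to 1); they miss things now and then, are a little off and sometimes report something else, mostly with a low value. They report only what shows in the picture. A call takes as long as a camera call.
- spot_in(target, picture): "uv" ([column, row] in pixels, amid what is visible of it).
- silhouettes(target, picture): "mask" (480x640 bool, what is visible of it) and "uv" ([column, row] in pixels, amid what is visible of it).
- mark_of(target, picture): "uv" ([column, row] in pixels: a listed point, or the origin of a listed thing).
The state is a dict: "time": time; "qpos": joint angles; "dq": joint speeds; "joint_efforts": joint torques, N m; "eef_pos": TCP position; "tcp_rot": TCP orientation; "contact_force": force on the tool from outside, world axes, zero at the start; "wrist_torque": the same for the moment, N m; "opening": opening from 0.0 (shut) to 1.0 (fully open).
Only numpy, scipy, OpenCV 4.12 (cv2) and the standard library are available. Lean on these libraries where they do the work, as an engineer would, in place of code of your own. Each camera call takes 0.05 s, during which the arm holds its last target.

## Working session

There is one attempt and no reset: what is moved stays moved. The work goes in short steps, Python scripts to look and compute and a tool call to move; the robot and the scene stay as the last step left them, time stands still between calls to the robot, and variables do not carry over. Pictures are saved under pics/ and viewed, and the job is handed in when it is done.

Besides the shell and the picture viewer there is one more tool, called after "Request:" as name(argument=value, ...) on one line, values as JSON. jog_arm: Moves the arm, as the interface text tells. Its arguments: {"type":"object","properties":{"targets":{"type":"string"},"force":{"type":"number"}},"required":["targets"]}

```bash
mkdir -p pics; ls; python3 - <<'E'
from plant import *
import cv2
s=get_state();print(s)
for n in("side","top","wrist"):
    p=read_camera(n);cv2.imwrite(f"pics/{n}0.png",p["pixels"]);print(n,p["mtx"].tolist(),p["world_from_camera"].tolist(),[k for k in p])
E
```

```text
pics
{'time': 0.0, 'qpos': array([ 9.60978834e-01,  2.87189531e-01,  1.57818721e+00, -1.39580689e-05,
        1.27862162e+00, -1.50006068e-01]), 'dq': array([-0.00062423,  0.00056923, -0.00177031,  0.00011454, -0.00019042,
       -0.00027575]), 'joint_efforts': array([ 1.34750095e-03, -4.05986094e+01, -2.92624068e+01, -1.14464724e-04,
        5.93684745e-03,  9.98336560e-06]), 'eef_pos': array([0.29914452, 0.60434845, 0.22992575]), 'tcp_rot': array([ 2.27883588e-01,  9.73687642e-01, -1.11956286e-03, -4.39859355e-04]), 'contact_force': array([-0.40703872, -0.45873064,  0.50455957]), 'wrist_torque': array([ 0.02527997, -0.01538922,  0.05837466]), 'opening': 1.0026426239797437}
side [[527.5697680827392, 0.0, 318.68175915090967], [0.0, 527.5697680827392, 236.95959538217937], [0.0, 0.0, 1.0]] [[0.9971139154785021, 0.04393254874926086, -0.06191745084807829, 0.4637593088476336], [-0.07545994574491922, 0.6631465641327292, -0.7446760578044186, -0.8327740562642344], [0.008344827577860247, 0.7471991472421189, 0.6645478148435566, 0.7717577539775066], [0.0, 0.0, 0.0, 1.0]] ['pixels', 'mtx', 'worl
[... 206 characters left out ...]
075234916657], [-0.9998877421005722, 0.008965304130927665, 0.012005270461730463, -0.01162958599251713], [0.012387323873630689, 0.04385045126312071, 0.9989613066236702, 1.060985658578564], [0.0, 0.0, 0.0, 1.0]] ['pixels', 'mtx', 'world_from_camera', 'shot']
wrist [[391.6003859400571, 0.0, 315.3834619730098], [0.0, 391.6003859400571, 239.74145340245883], [0.0, 0.0, 1.0]] [[0.44411776527784624, -0.8500175146668082, -0.28324836332143705, 0.22582268687702256], [0.8959647317051852, 0.4204317085125139, 0.14312364590696564, 0.6394486876465588], [-0.0025710124592861526, -0.31734429762784383, 0.9483069053096803, 0.37236040248302926], [0.0, 0.0, 0.0, 1.0]] ['pixels', 'mtx', 'world_from_camera', 'shot']
```

View pics/top0.png

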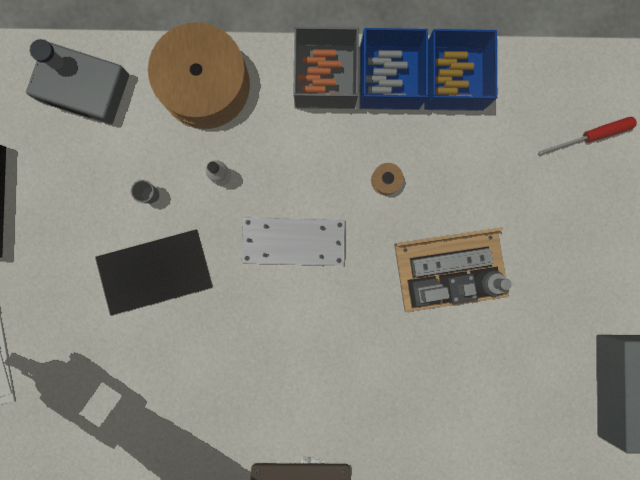

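View pics/side0.png

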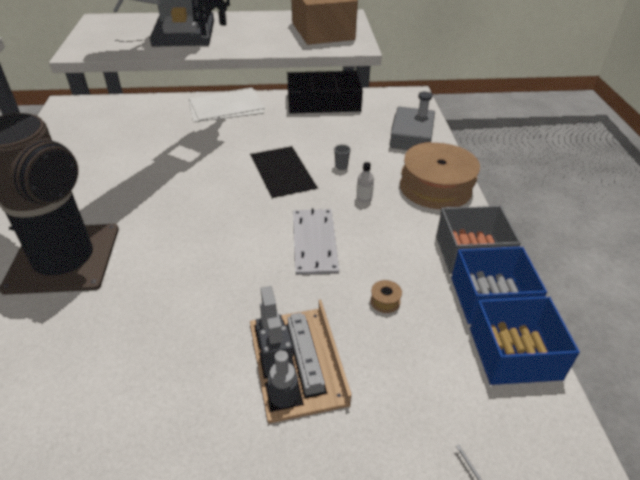

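View pics/wrist0.png

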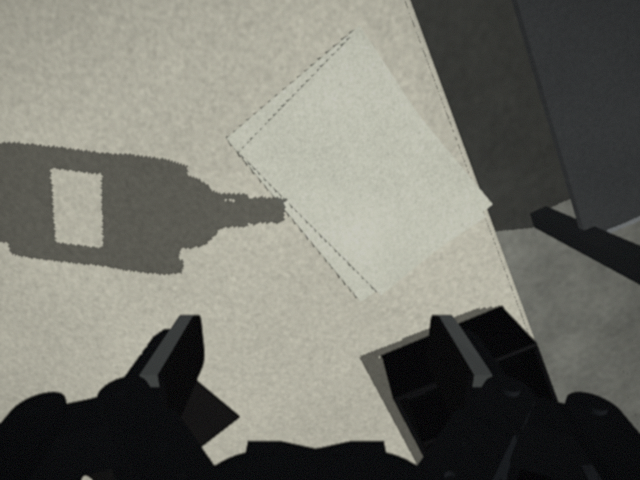

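The top view shows the rack at about (452,270) with the slab, square and round heads in order from left to right. The jig is at (294,242), the mat at (154,272), the spool at (387,179), the oil bottle at (216,170) and the cup at (144,192).

```bash
cat > h.py <<'E'
from plant import *
import cv2, numpy as np
def ray(p,uv):
    K=p["mtx"];T=np.array(p["world_from_camera"]);uv=np.atleast_2d(uv).astype(float)
    d=np.c_[(uv[:,0]-K[0][2])/K[0][0],-(uv[:,1]-K[1][2])/K[1][1],-np.ones(len(uv))]
    return T[:3,3],d@T[:3,:3].T
def w(p,uv,z):
    o,d=ray(p,uv);return o+d*((z-o[2])/d[:,2])[:,None]
def px(p,X):
    K=np.array(p["mtx"]);T=np.array(p["world_from_camera"]);c=(np.atleast_2d(X)-T[:3,3])@T[:3,:3]
    return np.c_[K[0,0]*c[:,0]/-c[:,2]+K[0,2],K[1,1]*-c[:,1]/-c[:,2]+K[1,2]]
E
python3 - <<'E'
from h import *
names=["rack","mat","jig","bar","head_round","head_square","head_slab","oil","cup","spool"]
zt=dict(rack=0,mat=0,jig=0,bar=.012,head_round=.012,head_square=.012,head_slab=.012,oil=0,cup=0,spool=0)
for cam in("top","side"):
    p=read_camera(cam)
    for n in names:
        r=mark_of(n,p)[:2]
        print(cam,n,[(np.round(a["uv"],1).tolist(),round(a["p"],2),np.round(w(p,a["uv"],zt[n])[0]*1000,1).tolist()) for a in r])
    if cam=="top":
        for n,z in(("rack",.012),("mat",.004),("jig",.010),("bar",.034)):
            r=silhouettes(n,p)
            if r:
                m=r[0]["mask"].astype(np.uint8);c=max(cv2.findContours(m,0,1)[0],key=cv2.contourArea)
                P=w(p,c[:,0,:],z)[:,:2]*1000
                R=cv2.minAreaRect(P.astype(np.float32));print(n,r[0]["p"],R)
im=read_camera("top")["pixels"]
cv2.imwrite("pics/rk.png",cv2.resize(im[220:325,385:525],None,fx=5.5,fy=5.5,interpolation=2))
cv2.imwrite("pics/mj.png",cv2.resize(im[150:325,90:360],None,fx=2.9,fy=2.9,interpolation=2))
E
```

```text
top rack [([449.4, 268.3], 0.66, [476.1, -290.0, 0.0])]
top mat [([153.5, 276.4], 0.73, [455.2, 294.4, 0.0])]
top jig [([294.9, 240.7], 0.73, [528.1, 16.9, 0.0])]
top bar [([452.8, 259.5], 0.58, [493.4, -293.6, 12.0]), ([488.3, 284.8], 0.35, [444.4, -363.2, 12.0])]
top head_round [([487.4, 283.9], 0.71, [446.2, -361.5, 12.0])]
top head_square [([452.4, 283.6], 0.93, [446.2, -292.7, 12.0])]
top head_slab [([426.2, 289.2], 0.71, [434.9, -241.2, 12.0])]
top oil [([222.7, 174.7], 0.73, [658.2, 161.7, 0.0])]
top cup [([147.6, 196.3], 0.8, [613.5, 309.5, 0.0])]
top spool [([386.5, 180.8], 0.58, [649.4, -164.6, 0.0]), ([294.6, 237.3], 0.21, [534.9, 17.5, 0.0])]
rack 0.97 ((473.6552734375, -291.76715087890625), (136.04611206054688, 213.18893432617188), 8.925172805786133)
mat 0.8 ((464.46954345703125, 294.2821044921875), (123.99346923828125, 207.03390502929688), 15.413227081298828)
jig 0.96 ((526.2607421875, 20.482467651367188), (199.78126525878906, 89.9444808959961), 89.01795959472656)
bar 0.73 ((487.21563720703125, -285.7305603027344), (33.81837463378906, 155.5517120361328), 9.299745559692383)
side rack [([299.0, 360.5], 0.87, [477.0, -288.6, 0.0])]
side mat [([283.7, 172.5], 0.75, [465.3, 284.5, 0.0])]
side jig [([311.6, 241.6], 0.89, [519.1, 17.9, 0.0])]
side bar [([308.3, 358.0], 0.69, [493.0, -293.0, 12.0]), ([344.0, 168.5], 0.69, [618.4, 275.2, 12.0])]
side head_round [([281.6, 393.4], 0.74, [445.6, -358.7, 12.0])]
side head_square [([277.2, 362.0], 0.65, [439.5, -297.5, 12.0])]
side head_slab [([271.6, 331.1], 0.96, [430.6, -230.5, 12.0])]
side oil [([362.1, 196.0], 0.75, [651.5, 173.5, 0.0])]
side cup [([312.2, 242.6], 0.75, [520.2, 14.6, 0.0]), ([341.4, 165.7], 0.69, [615.6, 305.8, 0.0])]
side spool [([379.4, 301.3], 0.97, [638.9, -162.9, 0.0]), ([294.8, 361.9], 0.67, [469.6, -291.0, 0.0])]
```

View pics/rk.png

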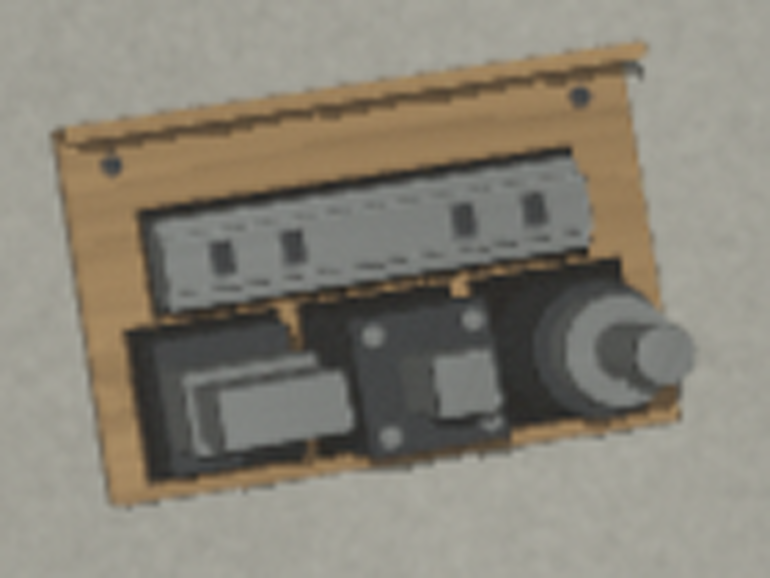

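View pics/mj.png

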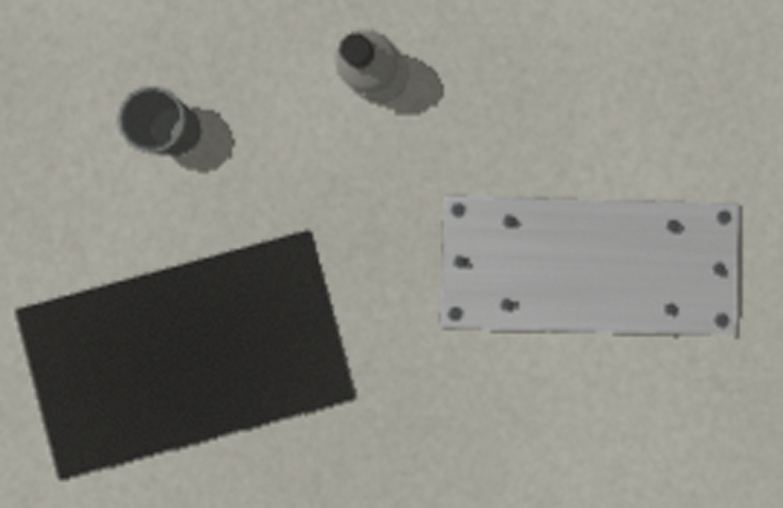

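```bash
python3 - <<'E'
from h import *
p=read_camera("top")
f=lambda U,V,s,o:np.array([(U+.5)/s-.5+o[0],(V+.5)/s-.5+o[1]])
R=lambda U,V,z:w(p,f(U,V,5.5,(385,220)),z)[0]*1000
J=lambda U,V,z:w(p,f(U,V,2.9,(90,150)),z)[0]*1000
print("rack corners",R(110,505,.012),R(680,418,.012),R(52,132,.036),R(645,45,.036))
a,b,c,d=R(110,505,.012),R(680,418,.012),R(52,132,.036),R(645,45,.036)
for q,r in((a,b),(c,d)): print(np.degrees(np.arctan2((r-q)[0],-(r-q)[1])),np.linalg.norm((q-r)[:2]))
th=np.radians(9);M=np.array([[np.cos(th),-np.sin(th)],[np.sin(th),np.cos(th)]])
print("ctr from front",(a+b)[:2]/2+M@[68,0],"from back",(c+d)[:2]/2-M@[68,0])
print("stems round",R(667,352,.117),"sq",R(468,385,.117),"slab",R(286,410,.117))
print("slab ang ends",R(220,420,.117),R(352,402,.117))
pins=[(512,222),(676,227),(510,305),(672,310)];P=np.array([J(*q,.022) for q in pins]);print("pins4",P.mean(0),P)
e=[(463,262),(720,269)];E_=np.array([J(*q,.022) for q in e]);print(E_.mean(0),E_)
m=[(17,310),(310,231),(355,399),(61,479)];Q=np.array([J(*q,.004) for q in m]);print("mat",Q.mean(0),Q)
E
```

```text
rack corners [ 391.29282173 -198.88431335   12.        ] [ 423.64875062 -402.32122135   12.        ] [ 522.5448669  -174.18888239   36.        ] [ 554.88481329 -382.04026051   36.        ]
9.037001338232132 205.99388746089647
8.84383577165703 210.35224629290954
ctr from front [ 474.63359334 -289.96522373] from back [ 471.55203294 -288.75211508]
stems round [ 450.0458529  -359.18029685  117.        ] sq [ 438.98006992 -295.05392422  117.        ] slab [ 430.53821498 -236.557076    117.        ]
slab ang ends [ 427.18376338 -215.37661106  117.        ] [ 433.25704546 -257.75400924  117.        ]
pins4 [525.71863758  18.00129897  22.        ] [[554.67723278  72.18056301  22.        ]
 [552.34787374 -37.61725033  22.        ]
 [499.12483274  72.82153366  22.        ]
 [496.72461106 -35.37965045  22.        ]]
[526.01371112  18.6260838   22.        ] [[527.58218593 104.55131829  22.        ]
 [524.4452363  -67.29915069  22.        ]]
mat [464.13737871 292.78474422   4.        ] [[493.22954715 407.35737602   4.        ]
 [548.61201137 210.66895197   4.        ]
 [435.00582058 178.23875868   4.        ]
 [379.70213573 374.8738902    4.        ]]
```

```bash
python3 - <<'E'
import plant
print([k for k in dir(plant) if k[0]!='_'])
print(getattr(plant,'grasp_offset',None))
E
```

```text
['Unreachable', 'get_state', 'grasp_offset', 'mark_of', 'read_camera', 'sign_off', 'silhouettes', 'spot_in']
0.0187
```

Request:
jog_arm(targets="18 -36 0 0 0 -7 1;18 -36 0 0 0 -7 1;18 -36 0 0 0 -7 1;18 -36 0 0 0 -7 1;18 -36 0 0 0 -7 1;18 -36 0 0 0 -7 1;18 -36 0 0 0 -7 1;18 -36 0 0 0 -7 1;18 -36 0 0 0 0 1;18 -36 0 0 0 0 1", force=60)

```text
time: 2.38
eef_pos: [0.4789, 0.2374, 0.232]
tcp_rot: [0.667, 0.745, 0.003, 0.001]
contact_force: [0.6, -0.1, 0.1]
opening: 1.001
```

Request:
jog_arm(targets="0 -40 0 0 0 0 1;0 -40 0 0 0 0 1;0 -40 0 0 0 0 1;0 -40 0 0 0 0 1;0 -40 0 0 0 0 1;-5 -40 0 0 0 0 1;-5 -40 0 0 0 0 1;-5 -40 0 0 0 0 1;-5 -40 0 0 0 0 1;-5 -40 0 0 0 0 1")

```text
time: 3.22
eef_pos: [0.4543, -0.1776, 0.2363]
tcp_rot: [0.667, 0.745, 0.007, 0.007]
contact_force: [1.9, 0.0, 0.0]
opening: 1.0
```

```bash
cat > go.py <<'E'
import sys
from h import *
from scipy.spatial.transform import Rotation as R
x,y,z,j=map(float,sys.argv[1:5]);s=get_state()
a=np.radians((j+90)/2);best=None
Rc=R.from_quat(s["tcp_rot"])
best=min([R.from_quat([np.cos(b),np.sin(b),0,0])*Rc.inv() for b in(a,a+np.pi/2)],key=lambda r:r.magnitude())
print("t",round(s["time"],2),"d",np.round(np.array([x,y,z])-s["eef_pos"]*1000,1),"rot",np.round(best.as_rotvec(degrees=True),1),"F",np.round(s["contact_force"],1),"open",round(s["opening"],3),"q",np.round(s["qpos"],2))
E
python3 go.py 430.5 -235.5 200 9; python3 - <<'E'
from h import *
p=read_camera("wrist");cv2.imwrite("pics/w1.png",p["pixels"])
th=np.radians(9);M=np.array([[np.cos(th),-np.sin(th)],[np.sin(th),np.cos(th)]])
for n,(x,y) in dict(slab=(430.5,-236),sq=(439.5,-295),rd=(450,-358.5)).items(): print(n,px(p,[[x/1e3,y/1e3,.117]]).round(),[(np.round(r["uv"]),r["p"]) for r in mark_of("head_"+dict(slab="slab",sq="square",rd="round")[n],p)],px(p,[[x/1e3,y/1e3,.012]]).round())
E
```

```text
t 3.22 d [-23.8 -57.9 -36.3] rot [-0.1  1.1  2.7] F [1.9 0.  0. ] open 1.0 q [-0.59 -0.15  2.03  0.01  1.25 -0.7 ]
slab [[273. 301.]] [(array([279., 253.]), 0.8), (array([510., 201.]), 0.73)] [[281. 252.]]
sq [[278. 369.]] [(array([289., 309.]), 0.93)] [[285. 306.]]
rd [[285. 433.]] [(array([287., 361.]), 0.69)] [[290. 358.]]
```

View pics/w1.png

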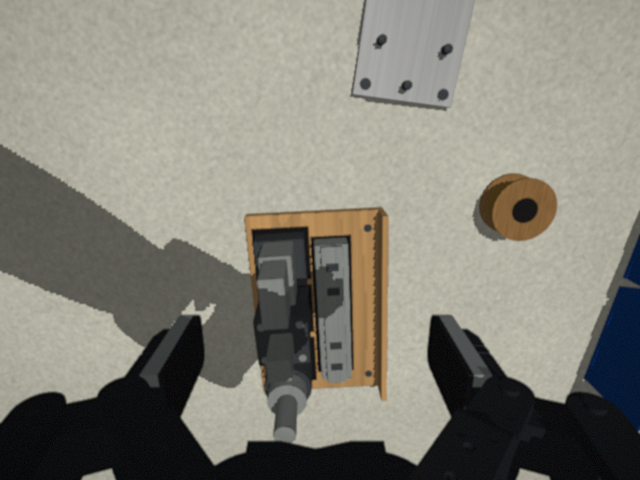

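The wrist view shows the slab, square and round heads in a column near x≈280, with the round stem top at (285,433) as predicted. The slab needs a closer look.

```bash
python3 - <<'E'
from h import *
p=read_camera("wrist");im=p["pixels"].copy()
c=cv2.resize(im[210:450,230:400],None,fx=3.4,fy=2.5*1.36,interpolation=2)[:,:]
c=cv2.resize(im[210:386,230:400],None,fx=3.4,fy=3.4,interpolation=2);cv2.imwrite("pics/w1c.png",np.clip(c.astype(int)*2,0,255).astype(np.uint8))
E
```

```text
(no output)
```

View pics/w1c.png

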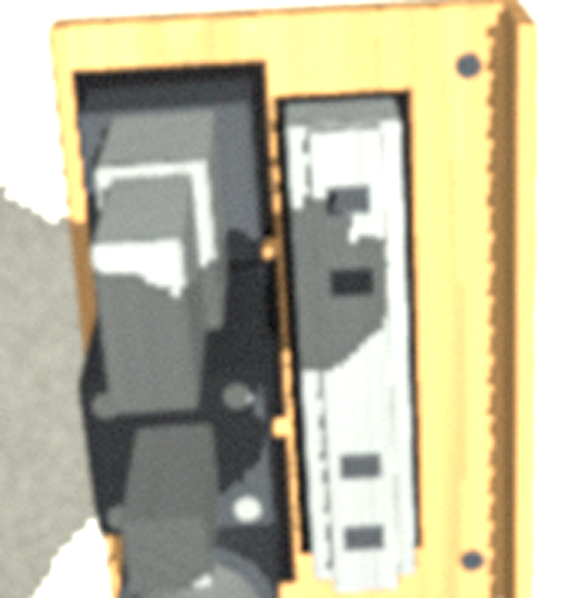

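Request:
jog_arm(targets="-12 -30 -10 0 0.5 1.5 1;-12 -29 -10 0 0.5 1.2 1;0 0 -10 0 0 0 1;0 0 0 0 0 0 1")

```text
time: 3.8
eef_pos: [0.4329, -0.2294, 0.2059]
tcp_rot: [0.644, 0.765, 0.002, -0.0]
contact_force: [-0.5, 0.7, -0.6]
opening: 0.999
```

```bash
python3 go.py 430.5 -237 80 9
```

```text
t 3.8 d [  -2.4   -7.6 -125.9] rot [-0.2  0.1 -0.8] F [-0.5  0.7 -0.6] open 0.999 q [-0.7  -0.11  2.05  0.    1.2  -0.87]
```

Request:
jog_arm(targets="-2 -7 -30 0 0 -0.8 1;0 0 -35 0 0 0 1;0 0 -25 0 0 0 1;0 0 0 0 0 0 1")

```text
time: 4.13
eef_pos: [0.4351, -0.2308, 0.1171]
tcp_rot: [0.647, 0.763, 0.003, 0.004]
contact_force: [-1.0, 1.1, -1.5]
opening: 1.0
```

```bash
python3 go.py 430.5 -237 80 9; python3 - <<'E'
from h import *
p=read_camera("wrist");cv2.imwrite("pics/w2.png",p["pixels"])
p=read_camera("side");cv2.imwrite("pics/s2.png",cv2.resize(p["pixels"][230:430,200:400],None,fx=3,fy=3))
E
```

```text
t 4.13 d [ -4.6  -6.2 -37.1] rot [ 0.   0.6 -0.4] F [-1.   1.1 -1.5] open 1.0 q [-0.7   0.01  2.12  0.01  1.01 -0.87]
```

View pics/w2.png

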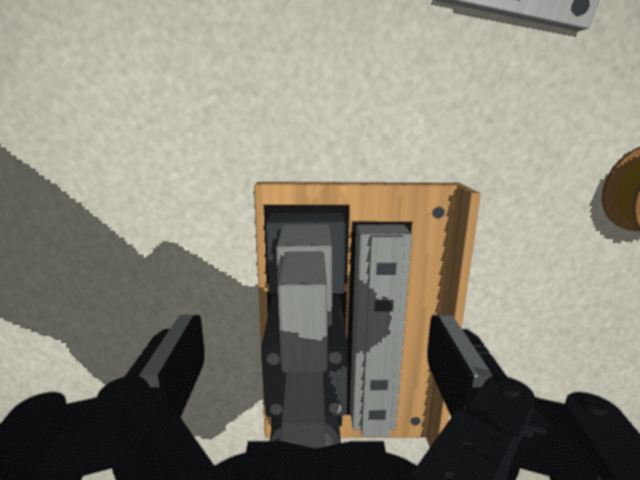

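View pics/s2.png

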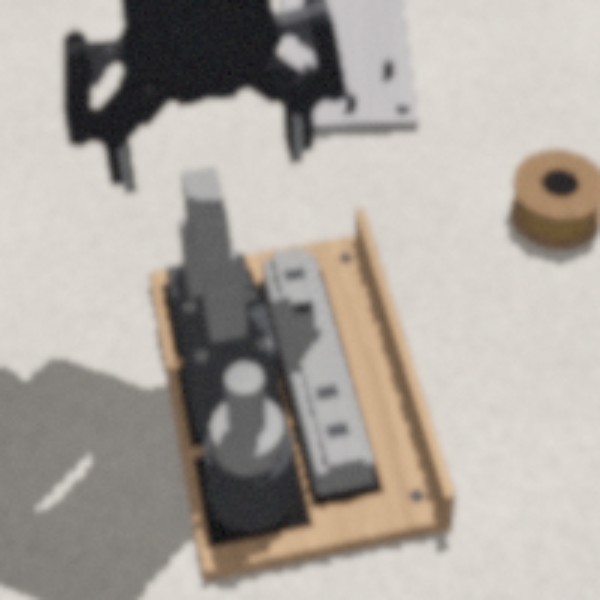

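The jaws straddle the slab stem, whose top is at about (305,325) in the wrist view. It sits slightly left of centre, as the numbers said.

Request:
jog_arm(targets="-4 -6 0 0 0 -0.4 1;0 0 -18 0 0 0 1;0 0 -18 0 0 0 1;0 0 0 0 0 0 1")

```text
time: 4.57
eef_pos: [0.4396, -0.2419, 0.0955]
tcp_rot: [0.647, 0.762, 0.003, 0.017]
contact_force: [-0.9, 0.3, -0.1]
opening: 1.001
```

```bash
python3 go.py 430.5 -237 80 9
```

```text
t 4.57 d [ -9.1   4.9 -15.5] rot [ 1.   1.7 -0.3] F [-0.9  0.3 -0.1] open 1.001 q [-0.71  0.05  2.12  0.01  0.94 -0.87]
```

Request:
jog_arm(targets="0 0 0 0 0 0 1;0 0 0 0 0 0 1")

```text
time: 4.73
eef_pos: [0.4415, -0.2433, 0.0994]
tcp_rot: [0.647, 0.762, 0.003, 0.02]
contact_force: [-0.1, 0.0, 0.1]
opening: 1.003
```

```bash
python3 go.py 430.5 -237 80 9
```

```text
t 4.73 d [-11.    6.3 -19.4] rot [ 1.2  2.  -0.3] F [-0.1  0.   0.1] open 1.003 q [-0.71  0.04  2.12  0.01  0.94 -0.87]
```

Request:
jog_arm(targets="-6 4 0 1.2 2 0 1")

```text
time: 4.82
eef_pos: [0.4362, -0.24, 0.1015]
tcp_rot: [0.648, 0.762, -0.0, 0.001]
contact_force: [-0.2, -0.4, 0.0]
opening: 0.999
```

Request:
jog_arm(targets="0 0 0 0 0 0 1")

```text
time: 4.9
eef_pos: [0.437, -0.2408, 0.1034]
tcp_rot: [0.647, 0.762, -0.0, 0.002]
contact_force: [0.4, 0.8, 0.9]
opening: 1.005
```

```bash
python3 go.py 430.5 -237 80 9
```

```text
t 4.9 d [ -6.5   3.8 -23.4] rot [ 0.2  0.2 -0.3] F [0.4 0.8 0.9] open 1.005 q [-0.71  0.04  2.11 -0.    0.99 -0.87]
```

Request:
jog_arm(targets="-4 3 -15 0.2 0.2 0 1;-3 2 -10 0.3 0.4 0 1;-1 1 -2 0 0 0 1")

```text
time: 5.15
eef_pos: [0.4311, -0.2366, 0.0786]
tcp_rot: [0.647, 0.762, -0.0, 0.0]
contact_force: [0.3, -0.1, 1.0]
opening: 1.0
```

```bash
python3 go.py 430.5 -237 80 9
```

```text
t 5.15 d [-0.6 -0.4  1.4] rot [ 0.1 -0.  -0.3] F [ 0.3 -0.1  1. ] open 1.0 q [-0.71  0.07  2.13 -0.    0.94 -0.87]
```

Request:
jog_arm(targets="0 0 0 0 0 0 -1;0 0 0 0 0 0 -1;0 0 0 0 0 0 -1")

```text
time: 5.4
eef_pos: [0.4294, -0.2352, 0.0761]
tcp_rot: [0.648, 0.762, -0.0, -0.002]
contact_force: [0.6, -0.4, -0.3]
opening: 0.604
```

```bash
python3 go.py 430.5 -237 80 9
```

```text
t 5.4 d [ 1.1 -1.8  3.9] rot [-0.1 -0.2 -0.3] F [ 0.6 -0.4 -0.3] open 0.604 q [-0.71  0.07  2.14 -0.    0.94 -0.87]
```

Request:
jog_arm(targets="1 -2 4 0 0 0 -1;0 0 1 0 0 0 -1;0 0 1 0 0 0 -1;0 0 0 0 0 0 -1")

```text
time: 5.73
eef_pos: [0.4302, -0.2371, 0.0821]
tcp_rot: [0.648, 0.762, -0.0, -0.002]
contact_force: [-0.3, -0.7, -4.6]
opening: 0.229
```

```bash
python3 go.py 430.5 -237 80 9
```

```text
t 5.73 d [ 0.3  0.1 -2.1] rot [-0.2 -0.2 -0.3] F [-0.3 -0.7 -4.6] open 0.229 q [-0.71  0.07  2.13 -0.    0.95 -0.87]
```

Request:
jog_arm(targets="0 0 25 0 0 0 -1;0 0 30 0 0 0 -1;4 20 10 0 0 0 -1;5 35 0 0 0 0 -1;5 38 0 0 0 0 -1;5 38 0 0 0 0 -1;5 38 0 0 0 0 -1;5 38 0 0 0 0 -1;5 38 0 0 0 0 -1;5 38 0 0 0 0 -1", force=80)

```text
time: 6.57
eef_pos: [0.4624, 0.0533, 0.1432]
tcp_rot: [0.653, 0.757, -0.002, -0.007]
contact_force: [0.1, -0.3, -4.3]
opening: 0.222
```

```bash
python3 go.py 446.3 356.6 140 15.6;python3 - <<'E'
from h import *
p=read_camera("side");cv2.imwrite("pics/s3.png",p["pixels"])
E
```

```text
t 6.57 d [-16.1 303.3  -3.2] rot [-0.3 -0.8  7.2] F [ 0.1 -0.3 -4.3] open 0.222 q [-0.11 -0.08  2.15  0.01  1.09 -0.26]
```

View pics/s3.png

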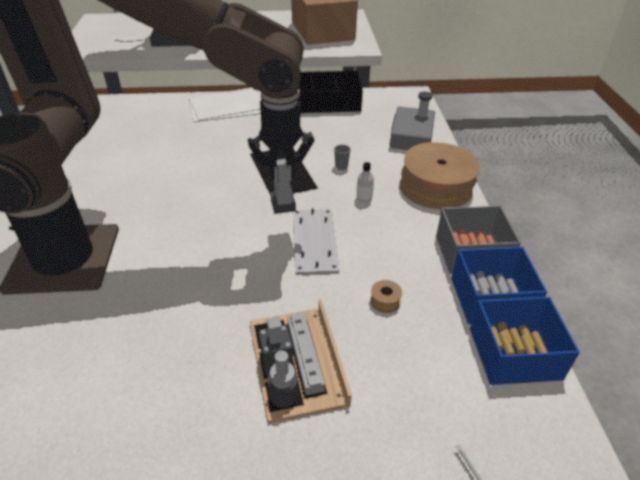

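The slab is held upright at about (283,185), and the other heads and the bar have not moved.

Request:
jog_arm(targets="-2 36 0 0 0 1 -1;-2 36 0 0 0 1 -1;-2 36 0 0 0 1 -1;-2 36 0 0 0 1 -1;-2 36 0 0 0 1 -1;-2 36 0 0 0 1 -1;-2 36 0 0 0 1 -1;-2 25 0 0 0 0 -1;0 0 0 0 0 0 -1;0 0 0 0 0 0 -1")

```text
time: 7.45
eef_pos: [0.4358, 0.349, 0.1339]
tcp_rot: [0.599, 0.801, -0.006, -0.013]
contact_force: [0.1, -0.5, -4.7]
opening: 0.223
```

```bash
python3 go.py 446.3 356.6 75 15.6
```

```text
t 7.45 d [ 10.5   7.6 -58.9] rot [-0.4 -1.6 -0.8] F [ 0.1 -0.5 -4.7] open 0.223 q [0.49 0.14 1.93 0.02 1.09 0.19]
```

Request:
jog_arm(targets="6 4 -20 -0.4 -1.6 -0.8 -1;4 3 -20 0 0 0 -1;0 0 -8 0 0 0 -1;0 0 0 0 0 0 -1")

```text
time: 7.78
eef_pos: [0.4449, 0.3539, 0.0828]
tcp_rot: [0.605, 0.796, -0.002, 0.0]
contact_force: [-1.5, -0.4, -4.4]
opening: 0.225
```

```bash
python3 go.py 446.3 356.6 73 15.6
```

```text
t 7.78 d [ 1.4  2.7 -9.8] rot [ 0.2 -0.1  0.1] F [-1.5 -0.4 -4.4] open 0.225 q [ 0.49  0.23  1.94 -0.    0.98  0.22]
```

Request:
jog_arm(targets="1 2 -5 0 0 0 -1;0 0 -1 0 0 0 -1")

```text
time: 7.95
eef_pos: [0.4456, 0.3542, 0.0761]
tcp_rot: [0.606, 0.796, -0.003, -0.0]
contact_force: [-0.1, 0.1, -4.2]
opening: 0.225
```

Request:
jog_arm(targets="0 0 -2 0 0 0 -1")

```text
time: 8.03
eef_pos: [0.4461, 0.3539, 0.0746]
tcp_rot: [0.606, 0.795, -0.003, -0.0]
contact_force: [0.9, -0.2, -4.2]
opening: 0.222
```

```bash
python3 go.py 446.3 356.6 73 15.6
```

```text
t 8.03 d [ 0.2  2.7 -1.6] rot [ 0.3 -0.2  0.2] F [ 0.9 -0.2 -4.2] open 0.222 q [ 0.49  0.24  1.94 -0.    0.96  0.23]
```

Request:
jog_arm(targets="0 1 -2 0 0 0 -1;0 0 -1 0 0 0 -1")

```text
time: 8.2
eef_pos: [0.4472, 0.3545, 0.074]
tcp_rot: [0.606, 0.795, -0.003, 0.001]
contact_force: [1.0, 0.4, -4.1]
opening: 0.223
```

Request:
jog_arm(targets="0 0 -2 0 0 0 -1")

```text
time: 8.28
eef_pos: [0.4476, 0.3545, 0.0739]
tcp_rot: [0.606, 0.795, -0.003, 0.001]
contact_force: [-6.5, -4.6, 10.1]
opening: 0.225
```

Request:
jog_arm(targets="0 0 0 0 0 0 0;0 0 0 0 0 0 0.5;0 0 0 0 0 0 1;0 0 0 0 0 0 1;0 0 0 0 0 0 1")

```text
time: 8.7
eef_pos: [0.4518, 0.3573, 0.0787]
tcp_rot: [0.606, 0.795, 0.003, 0.003]
contact_force: [-1.5, -0.6, 0.2]
opening: 0.915
```

Request:
jog_arm(targets="0 0 25 0 0 0 1;0 0 35 0 0 0 1;0 0 35 0 0 0 1;0 0 25 0 0 0 1")

```text
time: 9.03
eef_pos: [0.4465, 0.3545, 0.1938]
tcp_rot: [0.606, 0.795, -0.004, -0.001]
contact_force: [-0.5, 0.0, 0.4]
opening: 1.0
```

```bash
python3 go.py 439.5 -296 190 9;python3 - <<'E'
from h import *
p=read_camera("side");cv2.imwrite("pics/s4.png",p["pixels"][80:440,200:440])
p=read_camera("top");cv2.imwrite("pics/t4.png",p["pixels"])
E
```

```text
t 9.03 d [  -7.  -650.5   -3.8] rot [ 0.3 -0.4 -6.4] F [-0.5  0.   0.4] open 1.0 q [ 0.49  0.1   1.87 -0.    1.19  0.23]
```

View pics/s4.png

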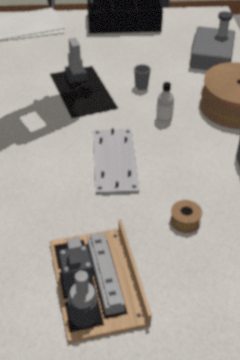

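View pics/t4.png

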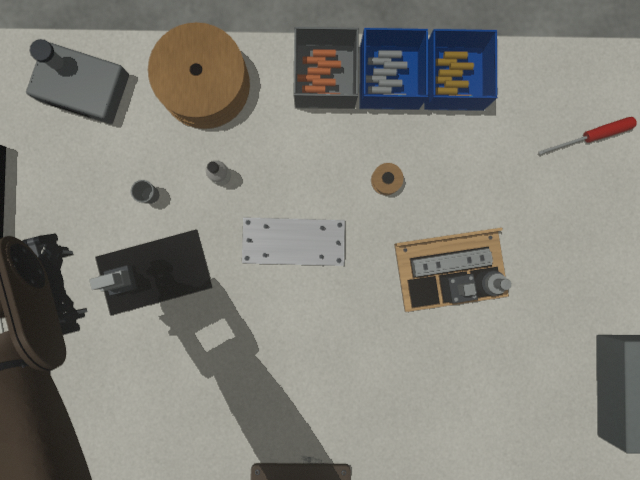

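The slab stands at the mat's left end, and its empty slot shows at about (424,291). Next is the square head.

Request:
jog_arm(targets="5 -35 0 0 0 -1 1;5 -38 0 0 0 -1 1;5 -38 0 0 0 -1 1;5 -38 0 0 0 -1 1;5 -38 0 0 0 -1 1;5 -38 0 0 0 -1 1;0 -38 0 0 0 0 1;0 -38 0 0 0 0 1;0 -38 0 0 0 0 1;0 -38 0 0 0 0 1")

```text
time: 9.97
eef_pos: [0.4751, -0.029, 0.1927]
tcp_rot: [0.643, 0.766, 0.002, 0.001]
contact_force: [0.0, -0.5, -0.7]
opening: 1.001
```

Request:
jog_arm(targets="-5 -38 0 0 0 0 1;-5 -38 0 0 0 0 1;-5 -38 0 0 0 0 1;-5 -38 0 0 0 0 1;-5 -38 0 0 0 0 1;-5 -28 0 0 0 0 1;0 0 0 0 0 0 1;0 0 0 0 0 0 1")

```text
time: 10.63
eef_pos: [0.4383, -0.2635, 0.1859]
tcp_rot: [0.647, 0.762, 0.002, -0.001]
contact_force: [0.4, -0.2, -1.3]
opening: 1.001
```

```bash
python3 go.py 439.5 -296 80 9;python3 - <<'E'
from h import *
p=read_camera("top");c=p["pixels"][220:325,385:525];cv2.imwrite("pics/rk2.png",np.clip(cv2.resize(c,None,fx=5.5,fy=5.5,interpolation=2).astype(int)*1.5,0,255))
p=read_camera("wrist");cv2.imwrite("pics/w3.png",p["pixels"])
for z in (.117,): print(px(p,[[.4395,-.296,z]]))
E
```

```text
t 10.63 d [   1.2  -32.5 -105.9] rot [-0.2  0.  -0.4] F [ 0.4 -0.2 -1.3] open 1.001 q [-0.74 -0.03  2.02  0.    1.16 -0.91]
[[309.38384673 306.54211829]][ WARN:0@1.196] global loadsave.cpp:1063 imwrite_ Unsupported depth image for selected encoder is fallbacked to CV_8U.
```

View pics/rk2.png

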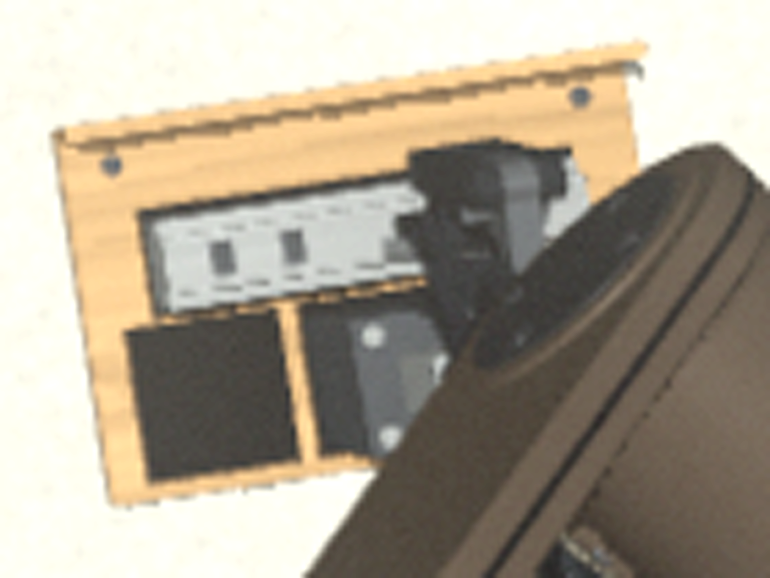

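View pics/w3.png

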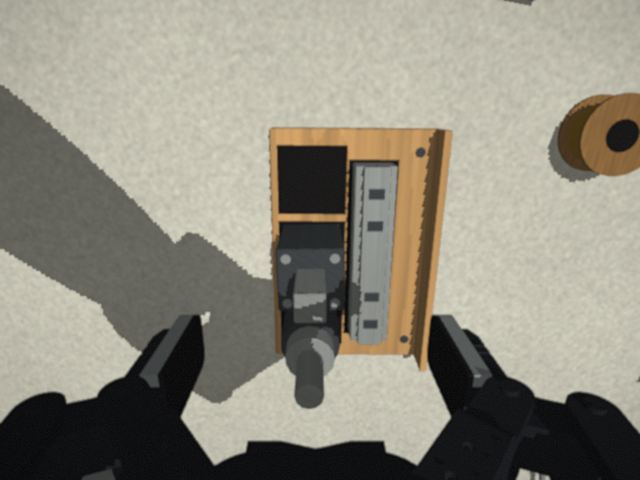

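Square stem top is at (310,308), against a predicted (309,307). The estimate is good.

Request:
jog_arm(targets="1 -17 -10 0 0 -0.4 1;0 -16 -25 0 0 0 1;0 0 -25 0 0.5 0 1;0 0 0 0 0 0 1")

```text
time: 11.07
eef_pos: [0.4425, -0.2908, 0.1258]
tcp_rot: [0.646, 0.764, -0.001, -0.003]
contact_force: [-0.9, 0.2, -0.8]
opening: 1.005
```

```bash
python3 go.py 439.5 -296 80 9; python3 -c "
from h import *
p=read_camera('top')
print(w(p,[(213.5)/5.5-.5+385,397/5.5-.5+220],.012)*1000)"
```

```text
t 11.07 d [ -3.   -5.2 -45.8] rot [-0.1 -0.3 -0.6] F [-0.9  0.2 -0.8] open 1.005 q [-0.77  0.08  2.02 -0.    1.05 -0.94]
[[ 429.97453449 -235.54783765   12.        ]]
```

Request:
jog_arm(targets="-2 -4 -15 0 0 -0.6 1;-2 -1 -15 0 0 0 1;-2 1 -8 0.3 0.4 0 1;-1 1 0 0 0 0 1")

```text
time: 11.45
eef_pos: [0.4405, -0.292, 0.0949]
tcp_rot: [0.647, 0.763, -0.001, -0.002]
contact_force: [0.3, -0.4, 0.3]
opening: 1.001
```

```bash
python3 go.py 439.5 -296 80 9
```

```text
t 11.45 d [ -1.   -4.  -14.9] rot [-0.  -0.2 -0.4] F [ 0.3 -0.4  0.3] open 1.001 q [-0.78  0.13  2.04 -0.    0.98 -0.94]
```

Request:
jog_arm(targets="-1 -3 -12 0 0 -0.4 1;0 -1 -4 0 0 0 1;0 0 0 0 0 0 1")

```text
time: 11.7
eef_pos: [0.4415, -0.2958, 0.0811]
tcp_rot: [0.649, 0.761, -0.001, 0.001]
contact_force: [-0.9, 0.1, 0.1]
opening: 0.996
```

```bash
python3 go.py 439.5 -296 80 9
```

```text
t 11.7 d [-2.  -0.2 -1.1] rot [ 0.2  0.  -0.1] F [-0.9  0.1  0.1] open 0.996 q [-0.78  0.15  2.04 -0.    0.95 -0.94]
```

Request:
jog_arm(targets="-2 0 -1 0 0 0 -1;0 0 0 0 0 0 -1;0 0 0 0 0 0 -1;0 0 0 0 0 0 -1")

```text
time: 12.03
eef_pos: [0.4401, -0.2965, 0.0814]
tcp_rot: [0.649, 0.761, -0.001, 0.002]
contact_force: [0.3, 0.2, 0.5]
opening: 0.458
```

```bash
python3 go.py 439.5 -296 80 9
```

```text
t 12.03 d [-0.6  0.5 -1.4] rot [ 0.2  0.1 -0.1] F [0.3 0.2 0.5] open 0.458 q [-0.78  0.15  2.04 -0.    0.95 -0.94]
```

Request:
jog_arm(targets="-1 0 -1 0 0 0 -1;0 0 0 0 0 0 -1;0 0 0 0 0 0 -1;0 0 0 0 0 0 -1")

```text
time: 12.37
eef_pos: [0.4392, -0.2968, 0.0809]
tcp_rot: [0.649, 0.761, -0.001, 0.003]
contact_force: [0.7, 0.2, -1.4]
opening: 0.222
```

Request:
jog_arm(targets="0 0 25 0 0 0 -1;0 0 30 0 0 0 -1;4 20 10 0 0 0 -1;5 35 0 0 0 0 -1;5 38 0 0 0 0 -1;5 38 0 0 0 0 -1;5 38 0 0 0 0 -1;5 38 0 0 0 0 -1;5 38 0 0 0 0 -1;5 38 0 0 0 0 -1")

```text
time: 13.2
eef_pos: [0.4668, -0.0044, 0.1345]
tcp_rot: [0.654, 0.756, -0.004, -0.009]
contact_force: [0.8, -0.1, -5.1]
opening: 0.222
```

```bash
python3 go.py 464 293 140 15.6;python3 - <<'E'
from h import *
p=read_camera("side");cv2.imwrite("pics/s5.png",p["pixels"])
E
```

```text
t 13.2 d [ -2.8 297.4   5.5] rot [-0.3 -1.1  7.4] F [ 0.8 -0.1 -5.1] open 0.222 q [-0.23 -0.06  2.15  0.    1.08 -0.37]
```

View pics/s5.png

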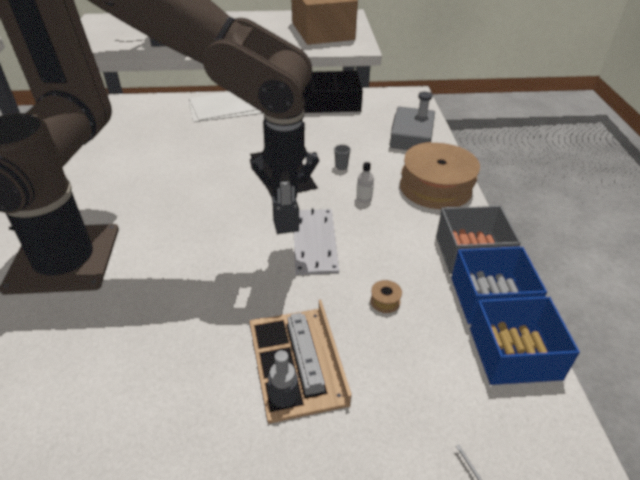

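The square head is held upright and its slot is empty. Moving it to the mat's middle.

Request:
jog_arm(targets="1 36 2 0 0 1.2 -1;1 36 2 0 0 1.2 -1;0 36 2 0 0 1.2 -1;0 36 0 0 -0.5 1.2 -1;0 36 0 0 -0.5 1.2 -1;0 36 0 0 -0.5 1 -1;0 36 0 0 0 0 -1;0 24 0 0 0 0 -1;0 0 0 0 0 0 -1;0 0 0 0 0 0 -1")

```text
time: 14.08
eef_pos: [0.4527, 0.2897, 0.124]
tcp_rot: [0.6, 0.8, -0.005, -0.01]
contact_force: [0.5, 0.1, -6.8]
opening: 0.222
```

```bash
python3 go.py 464 293 73 15.6
```

```text
t 14.08 d [ 11.3   3.3 -51. ] rot [-0.3 -1.2 -0.6] F [ 0.5  0.1 -6.8] open 0.222 q [0.37 0.11 1.99 0.01 1.06 0.08]
```

Request:
jog_arm(targets="6 2 -15 -0.3 -1.2 -0.6 -1;4 1 -18 0 0 0 -1;2 0 -8 0 0 0 -1;0 0 0 0 0 0 -1")

```text
time: 14.42
eef_pos: [0.462, 0.2899, 0.0779]
tcp_rot: [0.605, 0.797, -0.004, -0.001]
contact_force: [-0.2, -0.3, -5.6]
opening: 0.224
```

```bash
python3 go.py 464 293 73 15.6
```

```text
t 14.42 d [ 2.   3.1 -4.9] rot [ 0.3 -0.4 -0. ] F [-0.2 -0.3 -5.6] open 0.224 q [ 0.38  0.19  2.   -0.    0.96  0.1 ]
```

Request:
jog_arm(targets="2 3 -3 0 -0.3 0 -1;0 0 -1 0 0 0 -1")

```text
time: 14.58
eef_pos: [0.4638, 0.2916, 0.0732]
tcp_rot: [0.606, 0.796, -0.003, -0.0]
contact_force: [-1.4, 1.8, -2.2]
opening: 0.223
```

Request:
jog_arm(targets="0 0 -2 0 0 0 -1")

```text
time: 14.67
eef_pos: [0.4641, 0.2916, 0.0731]
tcp_rot: [0.606, 0.796, -0.004, -0.0]
contact_force: [-7.0, -3.7, 13.5]
opening: 0.222
```

Request:
jog_arm(targets="0 0 -2 0 0 0 -1")

```text
time: 14.75
eef_pos: [0.4646, 0.2917, 0.0732]
tcp_rot: [0.606, 0.796, -0.003, -0.001]
contact_force: [-3.7, -1.5, 2.6]
opening: 0.218
```

Landed. Release, rise and go to the round head.

Request:
jog_arm(targets="0 0 0 0 0 0 0;0 0 0 0 0 0 0.5;0 0 0 0 0 0 1;0 0 0 0 0 0 1;0 0 0 0 0 0 1;0 0 25 0 0 0 1;0 0 35 0 0 0 1;0 0 35 0 0 0 1;0 0 20 0 0 0 1")

```text
time: 15.5
eef_pos: [0.4661, 0.2912, 0.1921]
tcp_rot: [0.606, 0.795, -0.002, 0.001]
contact_force: [0.3, 1.0, 0.6]
opening: 0.997
```

Request:
jog_arm(targets="2 -35 0 0 0 -1 1;3 -38 0 0 0 -1 1;3 -38 0 0 0 -1 1;3 -38 0 0 0 -1 1;3 -38 0 0 0 -1 1;3 -38 0 0 0 -1 1;0 -38 0 0 0 0 1;0 -38 0 0 0 0 1;0 -38 0 0 0 0 1;0 -38 0 0 0 0 1")

```text
time: 16.33
eef_pos: [0.4876, -0.0933, 0.2065]
tcp_rot: [0.643, 0.766, 0.009, 0.012]
contact_force: [0.4, 0.9, 0.5]
opening: 0.999
```

```bash
python3 go.py 450 -359 80 9;python3 - <<'E'
from h import *
p=read_camera("side");cv2.imwrite("pics/s6.png",p["pixels"])
E
```

```text
t 16.33 d [ -37.6 -265.7 -126.5] rot [ 0.1  1.7 -1. ] F [0.4 0.9 0.5] open 0.999 q [-0.4  -0.11  2.05  0.01  1.18 -0.58]
```

View pics/s6.png

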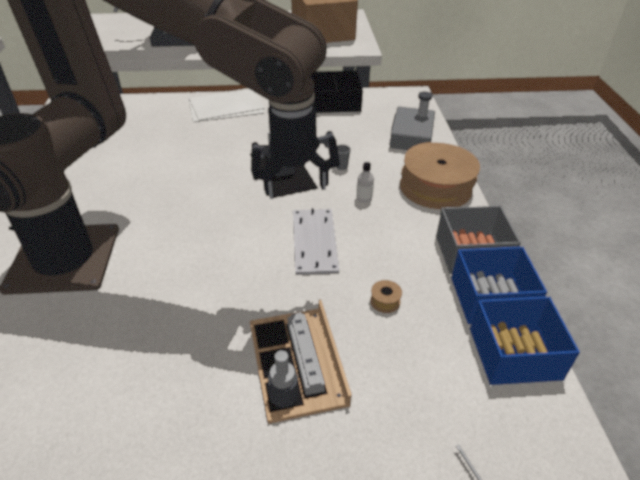

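The path is clear, with two slots empty and the round head alone at (283,380).

Request:
jog_arm(targets="-4 -36 -3 0 0.5 -0.5 1;-4 -36 -3 0 0.5 0 1;-5 -36 -3 0 0.5 0 1;-6 -36 -3 0 0 0 1;-6 -36 -3 0 0 0 1;-6 -36 -3 0 0 0 1;-4 -30 0 0 0 0 1;0 0 0 0 0 0 1;0 0 0 0 0 0 1")

```text
time: 17.13
eef_pos: [0.4507, -0.3585, 0.1906]
tcp_rot: [0.651, 0.759, -0.001, 0.008]
contact_force: [-0.1, 0.7, -0.9]
opening: 1.001
```

```bash
python3 go.py 450 -359 80 9;python3 - <<'E'
from h import *
p=read_camera("wrist");cv2.imwrite("pics/w4.png",p["pixels"]);print(px(p,[[.45,-.359,.117]]))
E
```

```text
t 17.13 d [  -0.7   -0.5 -110.6] rot [0.7 0.6 0.2] F [-0.1  0.7 -0.9] open 1.001 q [-0.85  0.1   1.87 -0.    1.16 -1.  ]
[[314.16566317 251.57018775]]
```

View pics/w4.png

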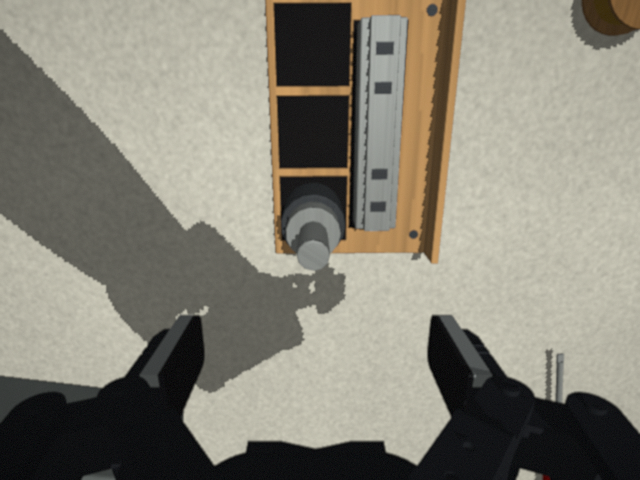

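Stem top at (313,254) matches the prediction of (314,252). Descending.

Request:
jog_arm(targets="0 0 -30 0.7 0.6 0 1;0 0 -35 0 0.3 0 1;0 0 -15 0 0 0 1;0 0 0 0 0 0 1")

```text
time: 17.52
eef_pos: [0.4539, -0.3554, 0.1123]
tcp_rot: [0.649, 0.761, -0.002, 0.002]
contact_force: [-0.5, 0.9, 0.6]
opening: 1.003
```

```bash
python3 go.py 450 -359.5 80 9
```

```text
t 17.52 d [ -3.9  -4.1 -32.3] rot [ 0.4 -0.  -0.1] F [-0.5  0.9  0.6] open 1.003 q [-0.84  0.2   1.92 -0.    1.02 -0.99]
```

Request:
jog_arm(targets="-3 -3 -15 0.4 0 0 1;-2 -1 -12 0 0 0 1;-1 0 -6 0 0 0 1;0 0 0 0 0 0 1")

```text
time: 17.85
eef_pos: [0.4494, -0.3571, 0.0786]
tcp_rot: [0.647, 0.763, 0.001, 0.001]
contact_force: [0.3, -0.1, -0.4]
opening: 1.001
```

```bash
python3 go.py 450 -359.5 80 9
```

```text
t 17.85 d [ 0.6 -2.4  1.4] rot [ 0.   0.1 -0.4] F [ 0.3 -0.1 -0.4] open 1.001 q [-0.85  0.24  1.94  0.    0.96 -1.01]
```

Request:
jog_arm(targets="0 -2 1 0 0 0 -1;0 -1 1 0 0 0 -1;0 0 0 0 0 0 -1;0 0 0 0 0 0 -1")

```text
time: 18.18
eef_pos: [0.4504, -0.3615, 0.083]
tcp_rot: [0.647, 0.762, 0.0, 0.003]
contact_force: [0.3, -0.2, -0.7]
opening: 0.453
```

```bash
python3 go.py 450 -359.5 80 9
```

```text
t 18.18 d [-0.4  2.  -3. ] rot [ 0.2  0.3 -0.4] F [ 0.3 -0.2 -0.7] open 0.453 q [-0.85  0.24  1.93  0.    0.97 -1.02]
```

Request:
jog_arm(targets="0 2 -3 0 0 0 -1;0 0 -1 0 0 0 -1;0 0 0 0 0 0 -1;0 0 0 0 0 0 -1")

```text
time: 18.52
eef_pos: [0.4511, -0.3606, 0.0808]
tcp_rot: [0.647, 0.762, -0.0, 0.004]
contact_force: [-0.4, -1.1, -0.0]
opening: 0.214
```

```bash
python3 go.py 450 -359.5 80 9
```

```text
t 18.52 d [-1.1  1.1 -0.8] rot [ 0.3  0.4 -0.4] F [-0.4 -1.1 -0. ] open 0.214 q [-0.85  0.24  1.93  0.    0.96 -1.01]
```

Request:
jog_arm(targets="0 0 25 0 0 0 -1;0 0 30 0 0 0 -1;3 20 10 0 0 0 -1;4 35 0 0 0 0 -1;4 38 0 0 0 0 -1;4 38 0 0 0 0 -1;4 38 0 0 0 0 -1;4 38 0 0 0 0 -1;4 38 0 0 0 0 -1;4 38 0 0 0 0 -1")

```text
time: 19.35
eef_pos: [0.4751, -0.0693, 0.1386]
tcp_rot: [0.653, 0.758, -0.0, -0.002]
contact_force: [0.9, 0.5, -3.5]
opening: 0.212
```

```bash
python3 go.py 481.7 229 140 15.6;python3 - <<'E'
from h import *
p=read_camera("side");cv2.imwrite("pics/s7.png",p["pixels"])
E
```

```text
t 19.35 d [  6.6 298.3   1.4] rot [-0.1 -0.2  7.1] F [ 0.9  0.5 -3.5] open 0.212 q [-0.36 -0.05  2.12  0.    1.07 -0.51]
```

View pics/s7.png

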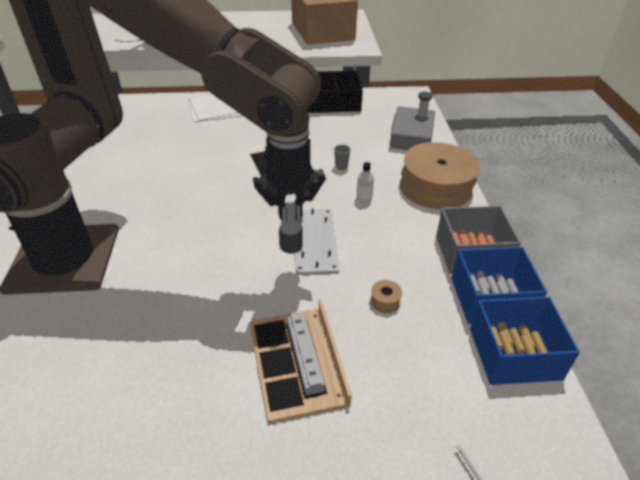

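The round head is held upright, all three slots are empty and the bar is undisturbed.

Request:
jog_arm(targets="2 36 2 0 0 1.2 -1;2 36 2 0 0 1.2 -1;2 36 2 0 0 1.2 -1;2 36 0 0 -0.5 1.2 -1;2 36 0 0 -0.5 1.2 -1;1 36 0 0 -0.5 1 -1;1 36 0 0 0 0 -1;0 24 0 0 0 0 -1;0 0 0 0 0 0 -1;0 0 0 0 0 0 -1")

```text
time: 20.23
eef_pos: [0.477, 0.2257, 0.1345]
tcp_rot: [0.599, 0.801, 0.006, -0.0]
contact_force: [0.1, -1.0, -3.7]
opening: 0.209
```

```bash
python3 go.py 481.7 228 73 15.6
```

```text
t 20.23 d [  4.7   2.3 -61.5] rot [-0.5  0.4 -0.8] F [ 0.1 -1.  -3.7] open 0.209 q [ 0.25  0.06  2.02  0.01  1.05 -0.05]
```

Request:
jog_arm(targets="4 2 -20 -0.5 0.4 -0.8 -1;2 1 -20 0 0 0 -1;2 0 -10 0 0 0 -1;0 0 0 0 0 0 -1")

```text
time: 20.57
eef_pos: [0.4846, 0.226, 0.0817]
tcp_rot: [0.605, 0.796, -0.001, -0.0]
contact_force: [-0.5, -0.2, -3.9]
opening: 0.214
```

```bash
python3 go.py 481.7 228 73 15.6
```

```text
t 20.57 d [-2.9  2.  -8.7] rot [ 0.1 -0.1  0. ] F [-0.5 -0.2 -3.9] open 0.214 q [ 0.25  0.16  2.03 -0.    0.96 -0.02]
```

Request:
jog_arm(targets="-2 2 -5 0 0 0 -1;0 0 -1 0 0 0 -1")

```text
time: 20.73
eef_pos: [0.4822, 0.2262, 0.0748]
tcp_rot: [0.606, 0.796, -0.002, -0.001]
contact_force: [-0.9, 0.1, -3.5]
opening: 0.209
```

Request:
jog_arm(targets="0 0 -2 0 0 0 -1")

```text
time: 20.82
eef_pos: [0.4827, 0.2258, 0.0733]
tcp_rot: [0.606, 0.795, -0.002, -0.001]
contact_force: [1.0, 0.4, -3.3]
opening: 0.213
```

Request:
jog_arm(targets="0 0 -2 0 0 0 -1")

```text
time: 20.9
eef_pos: [0.4829, 0.2258, 0.0729]
tcp_rot: [0.606, 0.795, -0.002, -0.001]
contact_force: [-6.0, -0.7, 10.7]
opening: 0.213
```

Request:
jog_arm(targets="0 0 0 0 0 0 0;0 0 0 0 0 0 0.5;0 0 0 0 0 0 1;0 0 0 0 0 0 1;0 0 0 0 0 0 1;0 0 25 0 0 0 1;0 0 35 0 0 0 1;0 0 35 0 0 0 1;0 0 10 0 0 0 0.2")

```text
time: 21.65
eef_pos: [0.4842, 0.2257, 0.1832]
tcp_rot: [0.606, 0.795, -0.001, 0.0]
contact_force: [1.6, 0.7, 1.4]
opening: 0.885
```

Request:
jog_arm(targets="2 -35 0 0 0 -1 0.2;3 -38 0 0 0 -1 0.2;3 -38 0 0 0 -1 0.2;3 -38 0 0 0 -1 0.2;3 -38 0 0 0 -1 0.2;3 -38 0 0 0 -1 0.2;0 -38 0 0 0 0 0.2;0 -38 0 0 0 0 0.2;0 -38 0 0 0 0 0.2;0 -38 0 0 0 0 0.2")

```text
time: 22.48
eef_pos: [0.5027, -0.1592, 0.1895]
tcp_rot: [0.643, 0.766, 0.007, 0.007]
contact_force: [1.7, -0.5, 0.4]
opening: 0.599
```

```bash
python3 go.py 488 -287 140 9;python3 - <<'E'
from h import *
p=read_camera("top");cv2.imwrite("pics/t8.png",p["pixels"])
for n in("head_round","head_square","head_slab","bar"):
    for r in mark_of(n,p)[:1]: print(n,r["p"],w(p,r["uv"],.012 if n=="bar" else .004)*1000)
c=p["pixels"][220:325,385:525];cv2.imwrite("pics/rk8.png",np.clip(cv2.resize(c,None,fx=5.5,fy=5.5,interpolation=2).astype(int)*1.4,0,255).astype(np.uint8))
E
```

```text
t 22.48 d [ -14.7 -127.8  -49.5] rot [-0.   1.1 -1. ] F [ 1.7 -0.5  0.4] open 0.599 q [-0.5  -0.01  1.99  0.01  1.15 -0.68]
head_round 0.88 [[479.99297367 227.58712497   4.        ]]
head_square 0.81 [[469.43895819 292.74820512   4.        ]]
head_slab 0.95 [[448.5667311  354.77232349   4.        ]]
```

View pics/t8.png

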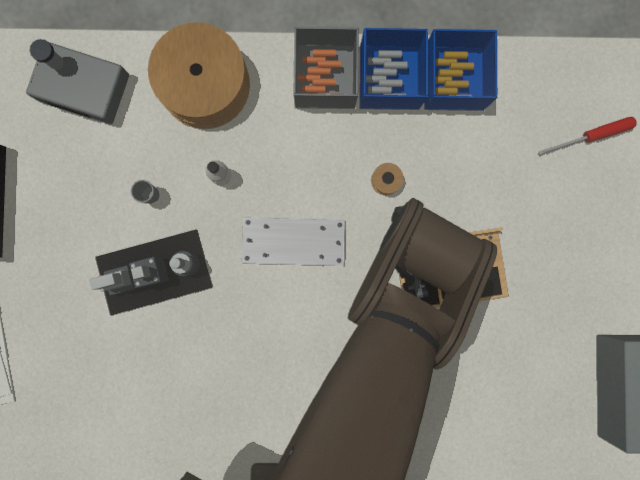

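View pics/rk8.png

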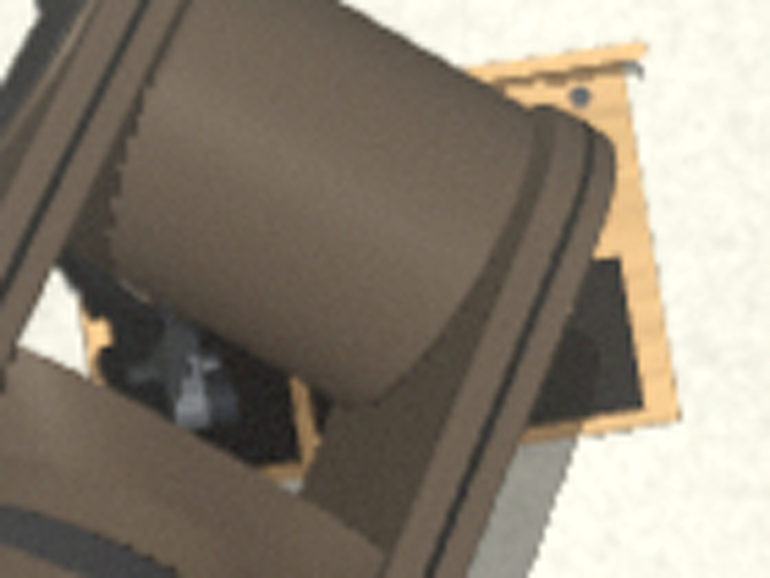

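All three heads stand on the mat at about (115,281), (143,272) and (180,263). Now the bar, approached with partly open fingers because of the fence.

Request:
jog_arm(targets="-4 -38 -3 0 1 -1 0.2;-5 -38 -3 0 0 0 0.2;-5 -33 -3 0 0 0 0.2;0 0 0 0 0 0 0.2;0 0 0 0 0 0 0.2")

```text
time: 23.15
eef_pos: [0.4902, -0.26, 0.1791]
tcp_rot: [0.644, 0.765, 0.002, -0.001]
contact_force: [-0.1, 1.1, -0.1]
opening: 0.599
```

```bash
python3 go.py 488 -287 100 9;python3 - <<'E'
from h import *
p=read_camera("wrist");cv2.imwrite("pics/w9.png",p["pixels"])
th=np.radians(9);u=np.array([np.cos(th),np.sin(th)]);v=np.array([-u[1],u[0]])
c=np.array([488,-287.])
for a in(-16,16):
  for b in(-75,75): q=c+a*u+b*v;print(a,b,px(p,[[q[0]/1e3,q[1]/1e3,.034]]).round(1))
r=silhouettes("bar",p)
if r:
    m=r[0]["mask"].astype(np.uint8);k=max(cv2.findContours(m,0,1)[0],key=cv2.contourArea);P=w(p,k[:,0,:],.034)[:,:2]*1000;print(cv2.minAreaRect(P.astype(np.float32)),r[0]["p"])
E
```

```text
t 23.15 d [ -2.2 -27.  -79.1] rot [-0.2  0.  -0.8] F [-0.1  1.1 -0.1] open 0.599 q [-0.67  0.07  1.92  0.    1.15 -0.84]
-16 -75 [[287.7 336.2]]
-16 75 [[285.8 155. ]]
16 -75 [[325.7 336.6]]
16 75 [[330.2 155.6]]
((488.31488037109375, -289.94342041015625), (33.37846755981445, 155.291259765625), 8.794869422912598) 0.86
```

View pics/w9.png

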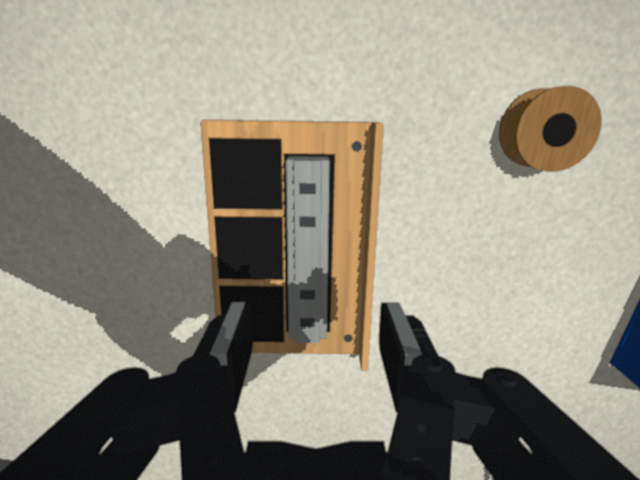

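Bar centred at about (308,247), matching the prediction. Lowering onto it.

Request:
jog_arm(targets="-1 -15 -30 0 0 -0.8 0.2;-1 -13 -35 0 0 0 0.2;0 0 -30 0 0 0 0.2;0 0 0 0 0 0 0.2")

```text
time: 23.58
eef_pos: [0.4928, -0.282, 0.0863]
tcp_rot: [0.645, 0.764, 0.002, 0.004]
contact_force: [-1.0, 0.8, -0.4]
opening: 0.602
```

```bash
python3 go.py 488.3 -289 15 9
```

```text
t 23.58 d [ -4.5  -7.  -71.3] rot [ 0.1  0.5 -0.7] F [-1.   0.8 -0.4] open 0.602 q [-0.7   0.21  1.95  0.01  0.97 -0.87]
```

Request:
jog_arm(targets="-4 -6 -15 0.1 0.5 -0.7 0.2;-2 -1 -12 0 0 0 0.2;-1 0 -4 0 0 0 0.2;0 0 0 0 0 0 0.2")

```text
time: 23.92
eef_pos: [0.4882, -0.2841, 0.0569]
tcp_rot: [0.647, 0.763, 0.001, 0.001]
contact_force: [0.6, 0.0, 0.7]
opening: 0.597
```

```bash
python3 go.py 488.3 -289 15 9;python3 - <<'E'
from h import *
p=read_camera("wrist");cv2.imwrite("pics/w10.png",p["pixels"])
p=read_camera("side");cv2.imwrite("pics/s10.png",cv2.resize(p["pixels"][260:430,220:390],None,fx=3.5,fy=3.5))
E
```

```text
t 23.92 d [  0.1  -4.9 -41.9] rot [-0.   0.1 -0.4] F [0.6 0.  0.7] open 0.597 q [-0.71  0.26  1.96  0.    0.92 -0.87]
```

View pics/w10.png

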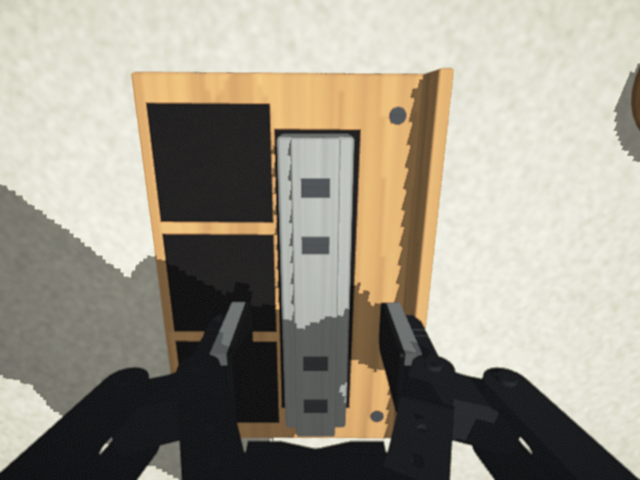

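View pics/s10.png

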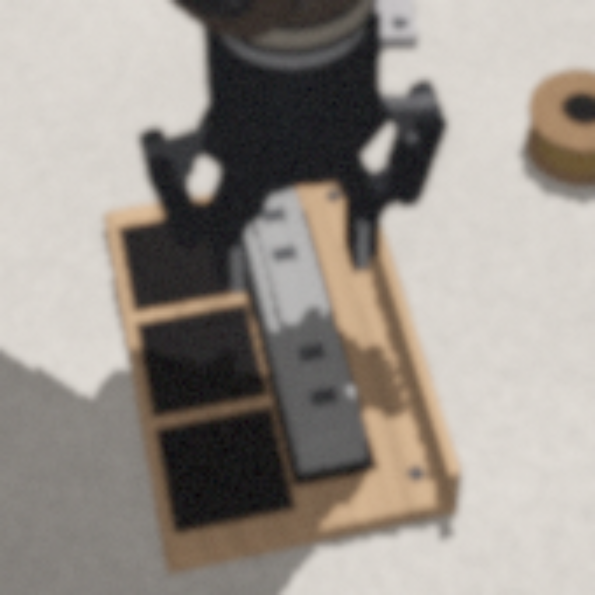

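Fingers straddle the bar symmetrically (bar centre about 314, jaw centre about 315). The outer finger clears the fence.

Request:
jog_arm(targets="0 -4 -15 0 0 -0.4 0.2;-2 0 -12 0 0 0 0.2;-1 0 -6 0 0 0 0.2;0 0 0 0 0 0 0.2")

```text
time: 24.35
eef_pos: [0.4894, -0.2905, 0.0297]
tcp_rot: [0.649, 0.761, 0.001, 0.007]
contact_force: [-1.3, 0.4, -0.2]
opening: 0.599
```

```bash
python3 go.py 488.3 -289 15 9
```

```text
t 24.35 d [ -1.1   1.5 -14.7] rot [ 0.5  0.7 -0.1] F [-1.3  0.4 -0.2] open 0.599 q [-0.71  0.3   1.97  0.    0.86 -0.87]
```

Request:
jog_arm(targets="-2 1 -10 0.5 0.7 0 0.2;-1 1 -5 0 0 0 0.2;0 0 0 0 0 0 0.2")

```text
time: 24.6
eef_pos: [0.4868, -0.2886, 0.0147]
tcp_rot: [0.649, 0.761, 0.0, -0.0]
contact_force: [-0.2, 0.4, -0.7]
opening: 0.601
```

```bash
python3 go.py 488.3 -289 14 9
```

```text
t 24.6 d [ 1.5 -0.4 -0.7] rot [-0.   0.  -0.1] F [-0.2  0.4 -0.7] open 0.601 q [-0.71  0.33  1.97  0.    0.84 -0.87]
```

Request:
jog_arm(targets="1 0 -1 0 0 0 -1;0 0 0 0 0 0 -1;0 0 0 0 0 0 -1;0 0 0 0 0 0 -1", force=80)

```text
time: 24.93
eef_pos: [0.488, -0.2885, 0.0137]
tcp_rot: [0.649, 0.761, 0.0, -0.0]
contact_force: [-1.0, 0.3, -0.2]
opening: 0.358
```

```bash
python3 go.py 488.3 -289 15 9
```

```text
t 24.93 d [ 0.3 -0.5  1.3] rot [-0.  -0.  -0.1] F [-1.   0.3 -0.2] open 0.358 q [-0.71  0.33  1.97  0.    0.84 -0.87]
```

Request:
jog_arm(targets="0 0 0 0 0 0 -1;0 0 0 0 0 0 -1;0 0 12 0 0 0 -1;0 0 20 0 0 0 -1;0 0 25 0 0 0 -1;0 0 0 0 0 0 -1")

```text
time: 25.43
eef_pos: [0.4844, -0.2855, 0.0696]
tcp_rot: [0.649, 0.761, 0.0, -0.006]
contact_force: [1.5, -2.4, -2.6]
opening: 0.354
```

```bash
python3 go.py 526 18.3 75 -1.2;python3 - <<'E'
from h import *
p=read_camera("side");cv2.imwrite("pics/s11.png",cv2.resize(p["pixels"][230:430,200:400],None,fx=3,fy=3))
E
```

```text
t 25.43 d [ 41.6 303.8   5.4] rot [ -0.5  -0.4 -10.3] F [ 1.5 -2.4 -2.6] open 0.354 q [-0.71  0.24  1.96  0.    0.96 -0.87]
```

View pics/s11.png

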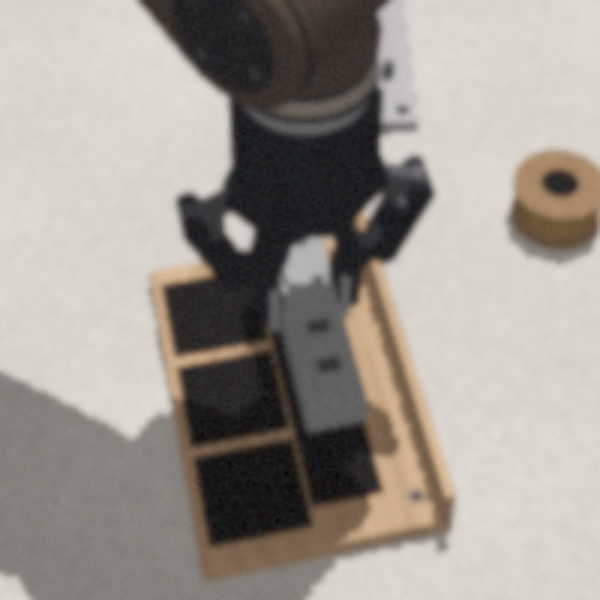

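The bar is lifted level out of its strip. Carrying it to the jig.

Request:
jog_arm(targets="3 25 5 0 0 -1 -1;5 33 3 0 0 -1.3 -1;5 36 0 0 0 -1.3 -1;5 36 0 0 0 -1.3 -1;5 36 0 0 0 -1.3 -1;5 36 0 0 0 -1.3 -1;5 36 0 0 0 -1.3 -1;3 28 0 0 0 -1 -1;0 10 0 0 0 0 -1;0 0 0 0 0 0 -1")

```text
time: 26.32
eef_pos: [0.5083, 0.0042, 0.062]
tcp_rot: [0.717, 0.697, -0.004, -0.015]
contact_force: [-0.1, -0.2, -4.9]
opening: 0.354
```

```bash
python3 go.py 526 18.3 75 -1.2
```

```text
t 26.32 d [17.7 14.1 13. ] rot [-1.  -1.5  0.4] F [-0.1 -0.2 -4.9] open 0.354 q [-0.2   0.15  2.08  0.01  0.94 -0.18]
```

Request:
jog_arm(targets="9 8 5 -1 -1.5 0.4 -1;8 6 3 0 0 0 -1;0 0 0 0 0 0 -1;0 0 0 0 0 0 -1")

```text
time: 26.65
eef_pos: [0.5227, 0.0172, 0.0659]
tcp_rot: [0.714, 0.7, -0.004, -0.003]
contact_force: [-0.3, -0.2, -4.9]
opening: 0.353
```

```bash
python3 go.py 526 18.3 60 -1.2;python3 - <<'E'
from h import *
p=read_camera("wrist");cv2.imwrite("pics/w12.png",p["pixels"])
p=read_camera("side");cv2.imwrite("pics/s12.png",cv2.resize(p["pixels"][150:350,230:430],None,fx=3,fy=3))
E
```

```text
t 26.65 d [ 3.3  1.1 -5.9] rot [ 0.1 -0.5 -0.1] F [-0.3 -0.2 -4.9] open 0.353 q [-0.16  0.16  2.06 -0.    0.93 -0.14]
```

View pics/w12.png

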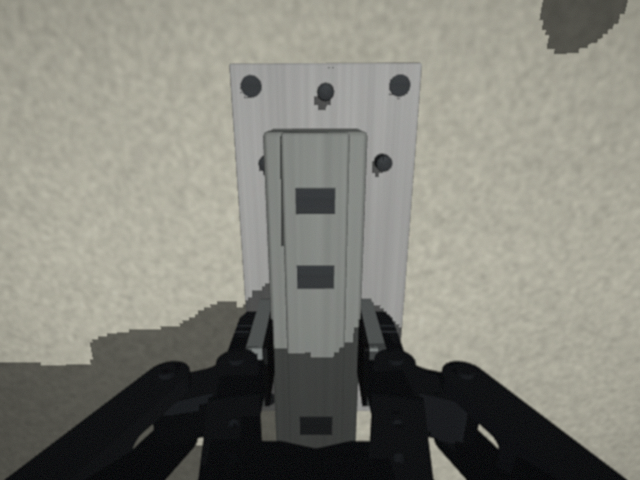

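View pics/s12.png

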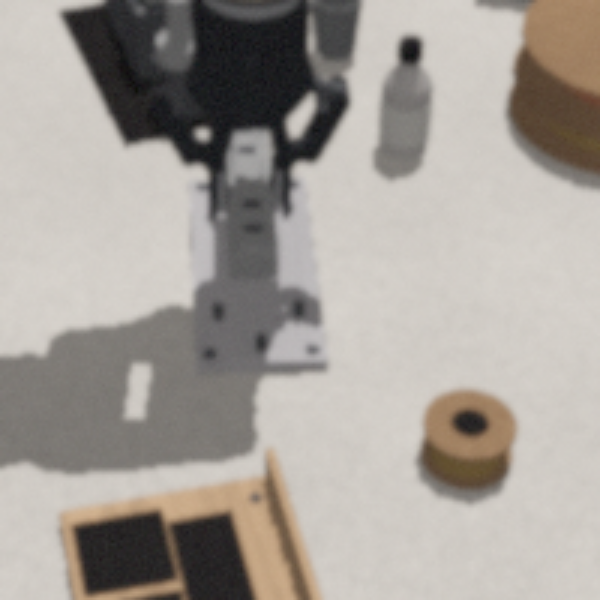

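```bash
python3 - <<'E'
from h import *
p=read_camera("wrist");s=get_state();print(s["eef_pos"]*1000)
z=s["eef_pos"][2]-.0017
print("bar far end ridge top",w(p,[[284,131],[350,131]],z+.028)*1000)
print("bar shoulder corners",w(p,[[264,134],[367,132]],z+.022)*1000)
print("pins", w(p,[[325.5,90],[382.5,161]],.022)*1000)
print("plate corners",w(p,[[230,64],[421,63]],.010)*1000)
cv2.imwrite("pics/w12c.png",cv2.resize(p["pixels"][50:210,210:430],None,fx=3.6,fy=3.6,interpolation=2))
E
```

```text
[522.72941969  16.97600207  66.16717799]
bar far end ridge top [[515.09308334  91.14727712  92.46717799]
 [533.92005638  90.7675323   92.46717799]]
bar shoulder corners [[508.51509035  90.08521442  86.46717799]
 [539.48133743  90.042787    86.46717799]]
pins [[528.32726349 104.67873262  22.        ]
 [554.69414192  72.96216729  22.        ]]
plate corners [[484.31176724 117.38238755  10.        ]
 [572.87907438 115.92453468  10.        ]]
```

View pics/w12c.png

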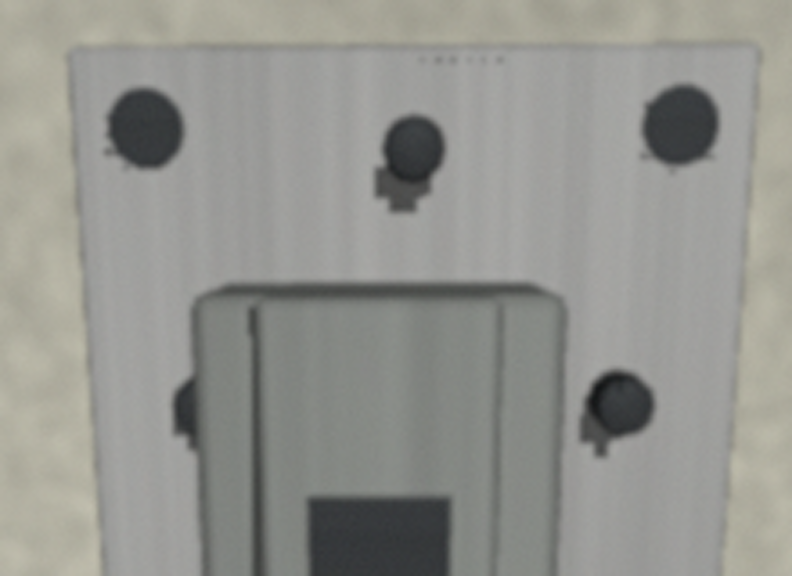

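The measured jig centre is (526,18) and the bar centre sits 1.4 mm behind the TCP in y. Lowering with TCP aimed at (526,19.4).

Request:
jog_arm(targets="2 1 -10 0 -0.5 0 -1;1 1 -12 0 0 0 -1;0 0 -6 0 0 0 -1;0 0 0 0 0 0 -1")

```text
time: 27.13
eef_pos: [0.5259, 0.0164, 0.0369]
tcp_rot: [0.716, 0.699, -0.0, 0.001]
contact_force: [-0.6, 0.4, -4.0]
opening: 0.354
```

```bash
python3 go.py 526 19.4 12 -1.2
```

```text
t 27.13 d [  0.1   3.  -24.9] rot [0.1 0.1 0.2] F [-0.6  0.4 -4. ] open 0.354 q [-0.16  0.21  2.06 -0.    0.86 -0.14]
```

Request:
jog_arm(targets="0 3 -5 0 0 0.2 -1;0 0 -4 0 0 0 -1;0 0 0 0 0 0 -1")

```text
time: 27.38
eef_pos: [0.5253, 0.0192, 0.0264]
tcp_rot: [0.714, 0.7, -0.001, 0.0]
contact_force: [-0.1, 0.3, -4.9]
opening: 0.352
```

```bash
python3 go.py 526 19.4 12 -1.2
```

```text
t 27.38 d [  0.7   0.2 -14.4] rot [ 0.1 -0.1 -0. ] F [-0.1  0.3 -4.9] open 0.352 q [-0.16  0.23  2.07 -0.    0.85 -0.13]
```

Request:
jog_arm(targets="1 0 -6 0 0 0 -1;0 0 -4 0 0 0 -1")

```text
time: 27.55
eef_pos: [0.5273, 0.0192, 0.0167]
tcp_rot: [0.714, 0.7, -0.0, 0.001]
contact_force: [-0.0, 0.4, -4.9]
opening: 0.358
```

Request:
jog_arm(targets="0 0 -2 0 0 0 -1")

```text
time: 27.63
eef_pos: [0.5272, 0.0193, 0.0142]
tcp_rot: [0.714, 0.7, -0.0, 0.001]
contact_force: [-0.5, 0.2, -3.9]
opening: 0.359
```

```bash
python3 go.py 526 19.4 12 -1.2
```

```text
t 27.63 d [-1.2  0.1 -2.2] rot [ 0.1  0.  -0. ] F [-0.5  0.2 -3.9] open 0.359 q [-0.15  0.26  2.06 -0.    0.82 -0.13]
```

Request:
jog_arm(targets="-1 0 -2 0 0 0 -1")

```text
time: 27.72
eef_pos: [0.5265, 0.0193, 0.012]
tcp_rot: [0.714, 0.7, -0.0, 0.001]
contact_force: [-0.1, 0.2, -3.8]
opening: 0.353
```

Request:
jog_arm(targets="0 0 -1 0 0 0 -1")

```text
time: 27.8
eef_pos: [0.5265, 0.0193, 0.0116]
tcp_rot: [0.714, 0.7, -0.001, 0.001]
contact_force: [-5.4, 0.0, 9.8]
opening: 0.351
```

Request:
jog_arm(targets="0 0 -1 0 0 0 -1")

```text
time: 27.88
eef_pos: [0.5264, 0.0193, 0.0116]
tcp_rot: [0.714, 0.7, -0.001, 0.0]
contact_force: [-4.9, 0.1, 5.8]
opening: 0.356
```

Request:
jog_arm(targets="0 0 0 0 0 0 0;0 0 0 0 0 0 0.4;0 0 0 0 0 0 0.6;0 0 0 0 0 0 0.6")

```text
time: 28.22
eef_pos: [0.53, 0.0187, 0.0149]
tcp_rot: [0.714, 0.7, 0.001, 0.003]
contact_force: [-0.4, -0.4, 0.1]
opening: 0.797
```

Request:
jog_arm(targets="0 0 15 0 0 0 0.6;0 0 30 0 0 0 1;0 0 38 0 0 0 1;0 0 38 0 0 0 1;0 0 30 0 0 0 1;0 0 0 0 0 0 1")

```text
time: 28.72
eef_pos: [0.5277, 0.0189, 0.171]
tcp_rot: [0.714, 0.7, 0.0, 0.002]
contact_force: [1.1, 0.3, 0.4]
opening: 0.999
```

```bash
python3 go.py 481.7 228 190 15.6;python3 - <<'E'
from h import *
p=read_camera("wrist");cv2.imwrite("pics/w14.png",p["pixels"])
p=read_camera("side");cv2.imwrite("pics/s14.png",cv2.resize(p["pixels"][130:330,230:430],None,fx=3,fy=3))
E
```

```text
t 28.72 d [-46.  209.1  19. ] rot [ 0.1  0.2 16.8] F [1.1 0.3 0.4] open 0.999 q [-0.16  0.02  1.99 -0.    1.13 -0.13]
```

View pics/w14.png

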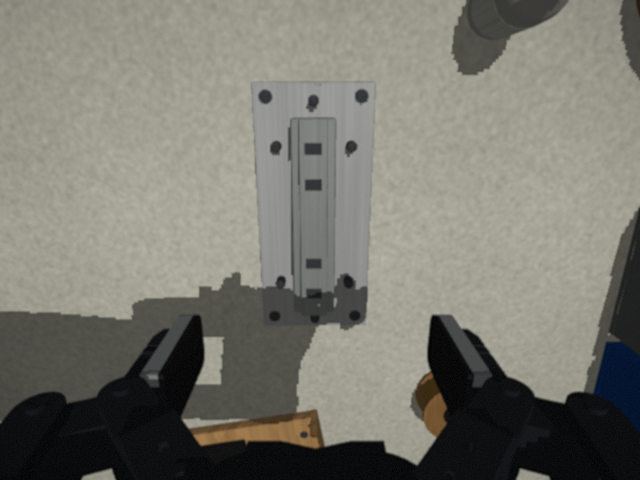

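View pics/s14.png

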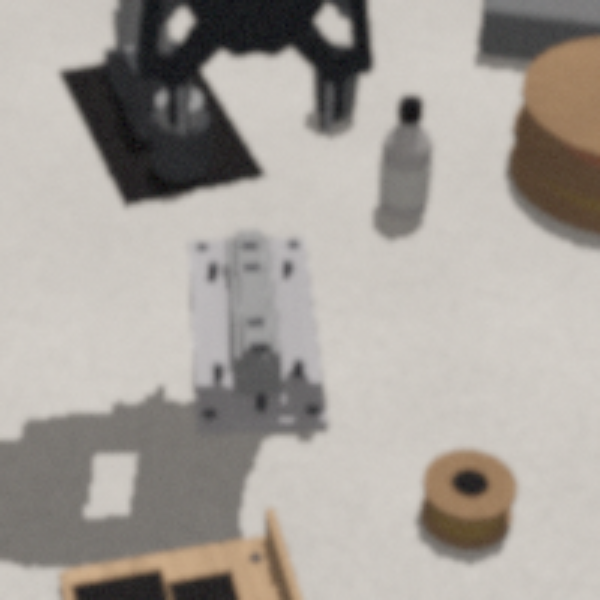

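The bar lies flat and centred between the pins: bar at u≈313, pins at 276 and 350. Now return the round head first.

Request:
jog_arm(targets="-6 30 5 0 0 3 1;-8 36 5 0 0 3 1;-8 36 0 0 0 3 1;-8 36 0 0 0 3 1;-8 36 0 0 0 3 1;-4 20 0 0 0 2 1;0 0 0 0 0 0 1;0 0 0 0 0 0 1")

```text
time: 29.48
eef_pos: [0.4719, 0.218, 0.1595]
tcp_rot: [0.599, 0.8, -0.012, -0.009]
contact_force: [0.1, 0.1, 0.9]
opening: 0.999
```

```bash
python3 go.py 482.9 225.8 73 15.6;python3 - <<'E'
from h import *
p=read_camera("wrist");cv2.imwrite("pics/w15.png",p["pixels"]);print(px(p,[[.4829,.2258,.109],[.4646,.2917,.109],[.4476,.3545,.109]]).round(1))
E
```

```text
t 29.48 d [ 11.    7.8 -86.5] rot [ 0.5 -1.6 -0.7] F [0.1 0.1 0.9] open 0.999 q [ 0.24  0.03  2.   -0.    1.14 -0.05]
[[344.  260.3]
 [349.3 125.3]
 [356.8 -36.3]]
```

View pics/w15.png

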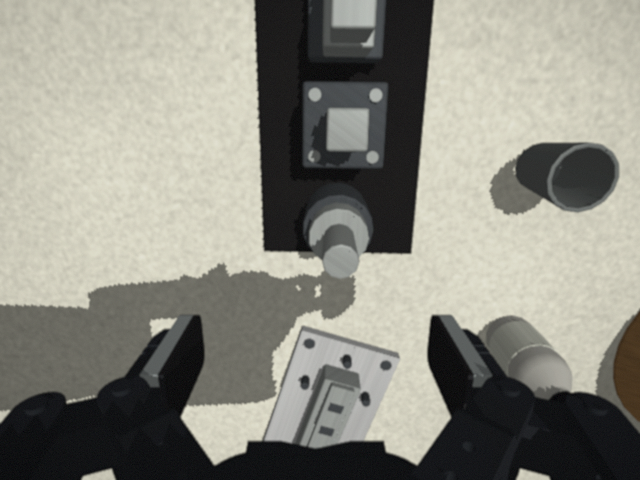

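Stem tops match predictions: round at (341,260) and square at (348,130). Correcting and descending.

Request:
jog_arm(targets="6 5 -15 0.5 -1.6 -0.7 1;4 3 -30 0 0 0 1;0 0 -15 0 0 0 1;0 0 0 0 0 0 1")

```text
time: 29.87
eef_pos: [0.4831, 0.2212, 0.0955]
tcp_rot: [0.608, 0.794, -0.0, 0.0]
contact_force: [-0.1, -0.6, 0.3]
opening: 0.997
```

```bash
python3 go.py 482.6 225.8 73 15.6
```

```text
t 29.87 d [ -0.5   4.6 -22.5] rot [ 0.  -0.   0.5] F [-0.1 -0.6  0.3] open 0.997 q [ 0.24  0.13  2.03 -0.    0.98 -0.03]
```

Request:
jog_arm(targets="-1 4 -12 0 0 0.5 1;-1 1 -8 0 0 0 1;-1 0 -3 0 0 0 1;0 0 0 0 0 0 1")

```text
time: 30.2
eef_pos: [0.4805, 0.2233, 0.07]
tcp_rot: [0.606, 0.795, -0.001, -0.0]
contact_force: [0.4, -0.2, -0.3]
opening: 0.995
```

```bash
python3 go.py 482.6 225.8 73 15.6
```

```text
t 30.2 d [2.1 2.5 3. ] rot [ 0.1 -0.1  0.3] F [ 0.4 -0.2 -0.3] open 0.995 q [ 0.24  0.17  2.04 -0.    0.93 -0.02]
```

Request:
jog_arm(targets="2 2 3 0 0 0 -1;0 1 1 0 0 0 -1;0 0 0 0 0 0 -1;0 0 0 0 0 0 -1")

```text
time: 30.53
eef_pos: [0.4843, 0.2268, 0.0767]
tcp_rot: [0.606, 0.795, 0.0, 0.001]
contact_force: [0.2, -0.4, -0.2]
opening: 0.453
```

```bash
python3 go.py 482.6 225.8 73 15.6
```

```text
t 30.53 d [-1.7 -1.  -3.7] rot [0.  0.1 0.3] F [ 0.2 -0.4 -0.2] open 0.453 q [ 0.25  0.16  2.03 -0.    0.94 -0.02]
```

Request:
jog_arm(targets="-1 -1 -4 0 0 0 -1;0 0 -1 0 0 0 -1;0 0 0 0 0 0 -1;0 0 0 0 0 0 -1")

```text
time: 30.87
eef_pos: [0.4842, 0.2262, 0.0731]
tcp_rot: [0.606, 0.795, 0.002, 0.002]
contact_force: [-0.0, -0.0, 0.7]
opening: 0.214
```

```bash
python3 go.py 450 -359.5 80 9
```

```text
t 30.87 d [ -34.2 -585.7    6.9] rot [ 0.   0.3 -6.4] F [-0.  -0.   0.7] open 0.214 q [ 0.25  0.17  2.04 -0.    0.93 -0.02]
```

Request:
jog_arm(targets="0 0 25 0 0 0 -1;0 0 30 0 0 0 -1;1 -20 12 0 0 -0.6 -1;1 -35 2 0 0 -1 -1;1 -38 2 0 0 -1 -1;0 -38 2 0 0 -1 -1;0 -38 2 0 0 -1 -1;0 -38 0 0 0 -1 -1;0 -38 0 0 0.5 -0.5 -1;-1 -38 0 0 0.5 0 -1")

```text
time: 31.7
eef_pos: [0.4755, -0.0614, 0.141]
tcp_rot: [0.644, 0.765, -0.009, -0.012]
contact_force: [1.9, 0.7, -4.1]
opening: 0.212
```

```bash
python3 go.py 450.2 -359.7 145 9
```

```text
t 31.7 d [ -25.3 -298.3    4. ] rot [-0.1 -1.6 -0.8] F [ 1.9  0.7 -4.1] open 0.212 q [-0.34 -0.04  2.11 -0.01  1.1  -0.5 ]
```

Request:
jog_arm(targets="-2 -36 2 0 -0.5 -0.8 -1;-2 -36 2 0 -0.5 0 -1;-3 -36 1 0 -0.5 0 -1;-4 -36 0 0 0 0 -1;-4 -36 0 0 0 0 -1;-4 -36 0 0 0 0 -1;-4 -34 0 0 0 0 -1;-2 -20 0 0 0 0 -1;0 0 0 0 0 0 -1;0 0 0 0 0 0 -1")

```text
time: 32.53
eef_pos: [0.4385, -0.3483, 0.1344]
tcp_rot: [0.654, 0.756, -0.0, -0.009]
contact_force: [0.1, 0.2, -4.0]
opening: 0.208
```

```bash
python3 go.py 450.2 -359.7 81 9
```

```text
t 32.53 d [ 11.7 -11.4 -53.4] rot [-0.6 -0.8  0.7] F [ 0.1  0.2 -4. ] open 0.208 q [-0.85  0.15  1.93 -0.    1.08 -0.99]
```

Request:
jog_arm(targets="7 -7 -15 -0.6 -0.8 0.7 -1;4 -4 -15 0 0 0 -1;0 0 -8 0 0 0 -1;0 0 0 0 0 0 -1")

```text
time: 32.87
eef_pos: [0.4487, -0.3554, 0.0923]
tcp_rot: [0.649, 0.761, 0.001, -0.003]
contact_force: [-0.0, 0.6, -3.5]
opening: 0.212
```

```bash
python3 go.py 450.2 -359.7 81 9
```

```text
t 32.87 d [  1.5  -4.3 -11.3] rot [-0.3 -0.2 -0.1] F [-0.   0.6 -3.5] open 0.212 q [-0.85  0.22  1.93  0.    1.   -1.01]
```

Request:
jog_arm(targets="1 -4 -4 -0.3 -0.2 0 -1;0 -1 -3 0 0 0 -1;0 0 0 0 0 0 -1")

```text
time: 33.12
eef_pos: [0.4496, -0.3576, 0.0841]
tcp_rot: [0.648, 0.762, 0.001, -0.001]
contact_force: [-0.0, -0.3, -2.8]
opening: 0.211
```

```bash
python3 go.py 450.2 -359.7 81 9;python3 - <<'E'
from h import *
p=read_camera("wrist");cv2.imwrite("pics/w16.png",p["pixels"])
E
```

```text
t 33.12 d [ 0.6 -2.1 -3.1] rot [-0.1 -0.1 -0.3] F [-0.  -0.3 -2.8] open 0.211 q [-0.85  0.24  1.93  0.    0.98 -1.01]
```

View pics/w16.png

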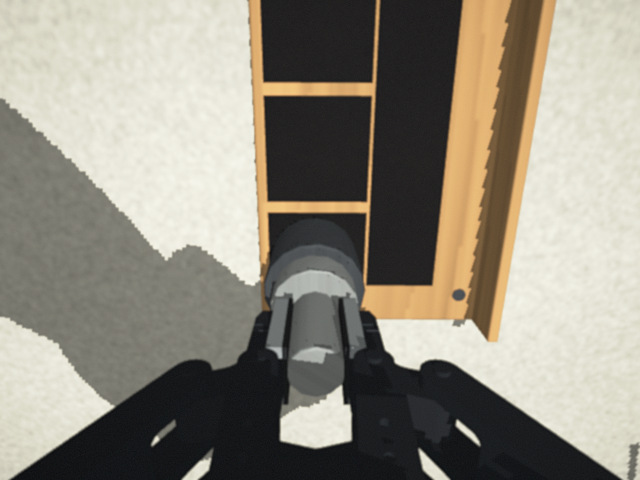

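The round head hangs over its slot, with the slot's edges on either side at x≈267 and 367. Lowering.

Request:
jog_arm(targets="0 -2 -3 0 0 0 -1")

```text
time: 33.25
eef_pos: [0.4503, -0.3598, 0.0824]
tcp_rot: [0.648, 0.762, 0.0, -0.0]
contact_force: [1.1, -1.1, -3.4]
opening: 0.213
```

Request:
jog_arm(targets="0 0 -2 0 0 0 -1")

```text
time: 33.33
eef_pos: [0.4504, -0.3604, 0.0812]
tcp_rot: [0.647, 0.762, 0.0, 0.0]
contact_force: [-3.2, 1.5, 3.7]
opening: 0.213
```

Request:
jog_arm(targets="0 0 -1 0 0 0 -1")

```text
time: 33.42
eef_pos: [0.4504, -0.3607, 0.0813]
tcp_rot: [0.647, 0.762, -0.0, 0.0]
contact_force: [-2.3, 2.0, 2.7]
opening: 0.213
```

Request:
jog_arm(targets="0 0 0 0 0 0 0;0 0 0 0 0 0 0.5;0 0 0 0 0 0 1;0 0 0 0 0 0 1;0 0 0 0 0 0 1;0 0 25 0 0 0 1;0 0 35 0 0 0 1;0 0 35 0 0 0 1;0 0 20 0 0 0 1")

```text
time: 34.17
eef_pos: [0.4493, -0.3595, 0.1965]
tcp_rot: [0.648, 0.762, 0.001, -0.002]
contact_force: [0.3, -1.0, 1.3]
opening: 0.995
```

Request:
jog_arm(targets="3 35 0 0 0 0 1;4 38 0 0 0 0 1;4 38 0 0 0 0 1;4 38 0 0 0 0 1;4 38 0 0 0 0 1;4 38 0 0 0 0 1;4 38 0 0 0 0 1;4 38 0 0 0 1 1;2 38 0 0 0 1 1;0 38 0 0 0 1 1")

```text
time: 35.0
eef_pos: [0.4859, 0.0212, 0.2108]
tcp_rot: [0.633, 0.774, 0.002, 0.013]
contact_force: [0.4, 0.2, -0.8]
opening: 1.001
```

```bash
python3 go.py 464.5 291.7 170 15.6;python3 - <<'E'
from h import *
p=read_camera("side");cv2.imwrite("pics/s17.png",cv2.resize(p["pixels"][230:430,200:400],None,fx=3,fy=3))
E
```

```text
t 35.0 d [-21.4 270.5 -40.8] rot [0.8 1.3 4.1] F [ 0.4  0.2 -0.8] open 1.001 q [-0.16 -0.13  2.06 -0.01  1.19 -0.36]
```

View pics/s17.png

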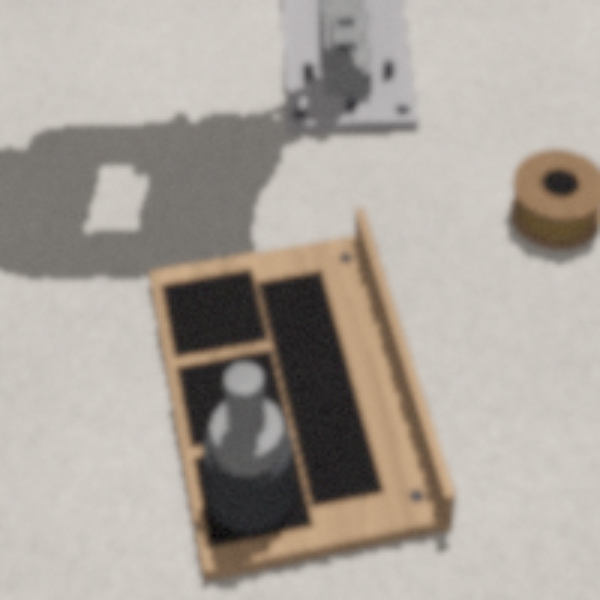

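The round head is back, at the same image spot as at the start (stem top at (243,378)). On to the square head.

Request:
jog_arm(targets="-1 36 -3 0.4 0.6 1 1;-2 36 -3 0.4 0.6 1 1;-2 36 -3 0 0 1 1;-2 36 -3 0 0 1 1;-2 36 -3 0 0 0 1;-2 36 0 0 0 0 1;-2 30 0 0 0 0 1;0 0 0 0 0 0 1;0 0 0 0 0 0 1")

```text
time: 35.8
eef_pos: [0.4704, 0.2868, 0.1983]
tcp_rot: [0.599, 0.801, 0.006, 0.002]
contact_force: [-0.9, -0.1, -0.0]
opening: 0.999
```

```bash
python3 go.py 464.5 291.7 73 15.6
```

```text
t 35.8 d [  -5.9    4.9 -125.3] rot [-0.4  0.6 -0.8] F [-0.9 -0.1 -0. ] open 0.999 q [0.36 0.04 1.92 0.   1.17 0.07]
```

Request:
jog_arm(targets="-4 3 -25 -0.4 0.6 -0.8 1;-2 2 -35 0 0 0 1;-1 0 -25 0 0 0 1;0 0 0 0 0 0 1")

```text
time: 36.13
eef_pos: [0.466, 0.2907, 0.1149]
tcp_rot: [0.605, 0.796, 0.004, 0.003]
contact_force: [0.0, -0.6, -0.6]
opening: 0.999
```

```bash
python3 go.py 464.5 291.7 73 15.6
```

```text
t 36.13 d [ -1.5   1.  -41.9] rot [-0.2  0.5  0.1] F [ 0.  -0.6 -0.6] open 0.999 q [ 0.37  0.13  1.98 -0.    1.02  0.1 ]
```

Request:
jog_arm(targets="-2 1 -18 -0.2 0.5 0 1;-2 0 -16 0 0.3 0 1;-1 0 -6 0 0 0 1;0 0 0 0 0 0 1")

```text
time: 36.47
eef_pos: [0.4635, 0.2885, 0.0769]
tcp_rot: [0.607, 0.794, -0.001, -0.001]
contact_force: [0.0, -0.3, -0.2]
opening: 1.001
```

```bash
python3 go.py 464.5 291.7 73 15.6
```

```text
t 36.47 d [ 1.   3.2 -3.9] rot [ 0.  -0.2  0.4] F [ 0.  -0.3 -0.2] open 1.001 q [0.37 0.19 2.   0.   0.95 0.11]
```

Request:
jog_arm(targets="1 3 -3 0 0 0.4 1;0 0 0 0 0 0 -1;0 0 0 0 0 0 -1;0 0 0 0 0 0 -1")

```text
time: 36.8
eef_pos: [0.4682, 0.2916, 0.0788]
tcp_rot: [0.605, 0.796, 0.002, 0.001]
contact_force: [0.7, -0.2, 0.2]
opening: 0.602
```

```bash
python3 go.py 464.5 291.7 73 15.6
```

```text
t 36.8 d [-3.7  0.1 -5.8] rot [-0.1  0.2  0.1] F [ 0.7 -0.2  0.2] open 0.602 q [0.37 0.19 1.99 0.   0.95 0.1 ]
```

Request:
jog_arm(targets="-4 0 -5 0 0 0 -1;0 0 -1 0 0 0 -1;0 0 0 0 0 0 -1;0 0 0 0 0 0 -1")

```text
time: 37.13
eef_pos: [0.4655, 0.2923, 0.0747]
tcp_rot: [0.605, 0.796, 0.004, 0.002]
contact_force: [0.3, 0.1, -1.1]
opening: 0.218
```

Request:
jog_arm(targets="0 0 0 0 0 0 -1;0 0 0 0 0 0 -1")

```text
time: 37.3
eef_pos: [0.4655, 0.2923, 0.0747]
tcp_rot: [0.605, 0.796, 0.004, 0.003]
contact_force: [0.9, -1.2, 0.4]
opening: 0.223
```

```bash
python3 go.py 464.5 291.7 73 15.6
```

```text
t 37.3 d [-1.  -0.6 -1.7] rot [-0.2  0.5  0. ] F [ 0.9 -1.2  0.4] open 0.223 q [ 0.38  0.19  2.   -0.    0.94  0.1 ]
```

Request:
jog_arm(targets="0 0 25 0 0 0 -1;0 0 30 0 0 0 -1;2 -20 12 0 0 -0.6 -1;3 -35 2 0 0 -1 -1;3 -38 2 0 0 -1 -1;3 -38 2 0 0 -1 -1;3 -38 2 0 0 -1 -1;2 -38 0 0 -0.3 -1 -1;1 -38 0 0 -0.3 -0.5 -1;0 -38 0 0 0 0 -1")

```text
time: 38.13
eef_pos: [0.4666, 0.0038, 0.136]
tcp_rot: [0.643, 0.766, -0.002, -0.005]
contact_force: [1.0, -0.7, -4.8]
opening: 0.223
```

```bash
python3 go.py 439.2 -296.3 145 9
```

```text
t 38.13 d [ -27.4 -300.1    9. ] rot [-0.2 -0.6 -1. ] F [ 1.  -0.7 -4.8] open 0.223 q [-0.21 -0.07  2.15  0.    1.07 -0.38]
```

Request:
jog_arm(targets="-2 -36 4 0 -0.3 -0.8 -1;-2 -36 3 0 -0.3 0 -1;-2 -36 2 0 0 0 -1;-3 -36 0 0 0 0 -1;-3 -36 0 0 0 0 -1;-3 -36 0 0 0 0 -1;-3 -34 0 0 0 0 -1;-1 -26 0 0 0 0 -1;0 0 0 0 0 0 -1;0 0 0 0 0 0 -1")

```text
time: 38.97
eef_pos: [0.4306, -0.2855, 0.1279]
tcp_rot: [0.652, 0.758, -0.001, -0.016]
contact_force: [-0.2, 0.8, -5.6]
opening: 0.223
```

```bash
python3 go.py 439.2 -296.3 82.5 9
```

```text
t 38.97 d [  8.6 -10.8 -45.4] rot [-1.1 -1.5  0.4] F [-0.2  0.8 -5.6] open 0.223 q [-0.78  0.07  2.03 -0.    1.08 -0.93]
```

Request:
jog_arm(targets="5 -6 -12 -1.1 -1.5 0.4 -1;4 -4 -14 0 0 0 -1;0 0 -6 0 0 0 -1;0 0 0 0 0 0 -1")

```text
time: 39.3
eef_pos: [0.437, -0.2909, 0.0901]
tcp_rot: [0.649, 0.76, 0.001, -0.005]
contact_force: [0.6, 0.4, -5.5]
opening: 0.219
```

```bash
python3 go.py 439.2 -296.3 82.5 9
```

```text
t 39.3 d [ 2.2 -5.4 -7.6] rot [-0.5 -0.3 -0. ] F [ 0.6  0.4 -5.5] open 0.219 q [-0.78  0.13  2.04  0.    0.98 -0.94]
```

Request:
jog_arm(targets="2 -5 -3 -0.5 -0.3 0 -1;0 -1 0 0 0 0 -1")

```text
time: 39.47
eef_pos: [0.4383, -0.2945, 0.0856]
tcp_rot: [0.648, 0.761, -0.0, -0.002]
contact_force: [-0.6, -0.0, -5.3]
opening: 0.222
```

```bash
python3 go.py 439.2 -296.3 82.5 9
```

```text
t 39.47 d [ 0.9 -1.8 -3.1] rot [-0.1 -0.2 -0.1] F [-0.6 -0.  -5.3] open 0.222 q [-0.78  0.14  2.04 -0.    0.97 -0.94]
```

Request:
jog_arm(targets="1 -2 -3 0 0 0 -1")

```text
time: 39.55
eef_pos: [0.4396, -0.2962, 0.0831]
tcp_rot: [0.648, 0.761, -0.0, -0.001]
contact_force: [-0.1, -0.1, -4.0]
opening: 0.224
```

Request:
jog_arm(targets="0 0 -1 0 0 0 -1")

```text
time: 39.63
eef_pos: [0.4401, -0.2967, 0.083]
tcp_rot: [0.648, 0.762, -0.001, -0.001]
contact_force: [-2.4, -0.4, -0.4]
opening: 0.225
```

Request:
jog_arm(targets="0 0 -1 0 0 0 -1")

```text
time: 39.72
eef_pos: [0.4403, -0.2969, 0.0829]
tcp_rot: [0.648, 0.762, -0.001, -0.001]
contact_force: [-1.4, 0.6, 0.1]
opening: 0.222
```

Landed. Release and go for the slab.

Request:
jog_arm(targets="0 0 0 0 0 0 0;0 0 0 0 0 0 0.5;0 0 0 0 0 0 1;0 0 0 0 0 0 1;0 0 0 0 0 0 1;0 0 25 0 0 0 1;0 0 35 0 0 0 1;0 0 35 0 0 0 1;0 0 20 0 0 0 1")

```text
time: 40.47
eef_pos: [0.441, -0.2973, 0.2016]
tcp_rot: [0.648, 0.761, -0.0, -0.0]
contact_force: [0.5, -0.5, -0.0]
opening: 1.004
```

Request:
jog_arm(targets="5 35 0 0 0 0 1;5 38 0 0 0 0 1;5 38 0 0 0 0 1;5 38 0 0 0 0 1;5 38 0 0 0 0 1;4 38 0 0 0 0 1;2 38 -2 0.3 0.5 1 1;0 38 -2 0.3 0.5 1 1;0 38 -2 0 0.3 1 1;0 38 0 0 0 1 1")

```text
time: 41.3
eef_pos: [0.477, 0.0839, 0.2118]
tcp_rot: [0.626, 0.779, -0.001, 0.005]
contact_force: [1.3, 0.0, 0.1]
opening: 1.0
```

```bash
python3 go.py 447.6 354.5 170 15.6;python3 - <<'E'
from h import *
p=read_camera("side");cv2.imwrite("pics/s18.png",cv2.resize(p["pixels"][230:430,200:400],None,fx=3,fy=3))
E
```

```text
t 41.3 d [-29.4 270.6 -41.8] rot [0.4 0.4 3.2] F [1.3 0.  0.1] open 1.0 q [-0.03 -0.13  2.06 -0.01  1.21 -0.25]
```

View pics/s18.png

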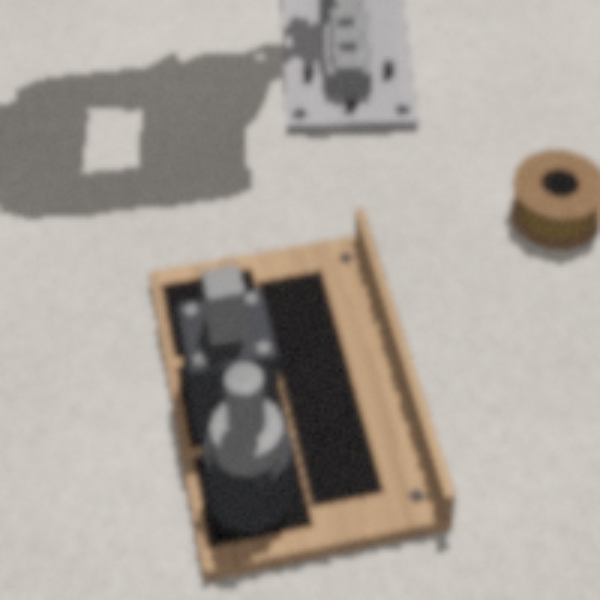

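The round and square heads stand upright in their places. Going for the slab.

Request:
jog_arm(targets="-2 36 -3 0.4 0.4 1 1;-3 36 -3 0 0.4 1 1;-3 36 -3 0 0 1 1;-3 36 -3 0 0 0.5 1;-3 36 -3 0 0 0 1;-3 36 0 0 0 0 1;-3 32 0 0 0 0 1;0 0 0 0 0 0 1;0 0 0 0 0 0 1")

```text
time: 42.1
eef_pos: [0.4549, 0.352, 0.2003]
tcp_rot: [0.596, 0.803, 0.004, -0.001]
contact_force: [0.0, -0.1, 0.4]
opening: 0.995
```

```bash
python3 go.py 447.6 354.5 74 15.6;python3 - <<'E'
from h import *
p=read_camera("wrist");cv2.imwrite("pics/w19.png",p["pixels"]);print(px(p,[[.4476,.3545,.109]]).round(1))
E
```

```text
t 42.1 d [  -7.3    2.5 -126.3] rot [-0.5  0.2 -1.2] F [ 0.  -0.1  0.4] open 0.995 q [0.48 0.09 1.86 0.01 1.18 0.18]
[[305.9 236.9]]
```

View pics/w19.png

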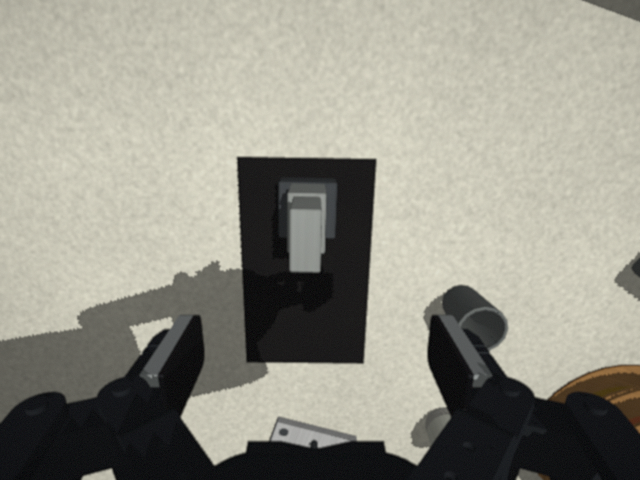

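Slab top is centred at (306,240), against a predicted (306,237). It is well placed.

Request:
jog_arm(targets="-5 2 -25 -0.5 0.2 -1.2 1;-2 1 -35 0 0 0 1;-1 0 -25 0 0 0 1;0 0 0 0 0 0 1")

```text
time: 42.48
eef_pos: [0.4502, 0.3518, 0.1173]
tcp_rot: [0.607, 0.794, 0.004, 0.002]
contact_force: [-0.5, -0.1, -1.3]
opening: 0.998
```

```bash
python3 go.py 447.6 354.5 74 15.6
```

```text
t 42.48 d [ -2.6   2.7 -43.3] rot [-0.2  0.5  0.4] F [-0.5 -0.1 -1.3] open 0.998 q [ 0.49  0.18  1.93 -0.    1.03  0.22]
```

Request:
jog_arm(targets="-3 3 -18 -0.2 0.5 0.4 1;-2 1 -16 0 0.3 0 1;-1 0 -8 0 0 0 1;0 0 0 0 0 0 1")

```text
time: 42.82
eef_pos: [0.4469, 0.3524, 0.0766]
tcp_rot: [0.607, 0.795, -0.001, -0.001]
contact_force: [-1.0, -0.2, -0.3]
opening: 0.997
```

```bash
python3 go.py 447.6 354.5 74 15.6
```

```text
t 42.82 d [ 0.7  2.1 -2.6] rot [ 0.  -0.2  0.3] F [-1.  -0.2 -0.3] open 0.997 q [0.49 0.24 1.95 0.   0.96 0.22]
```

Request:
jog_arm(targets="0 2 -3 0 0 0.3 -1;0 0 -1 0 0 0 -1;0 0 -1 0 0 0 -1;0 0 0 0 0 0 -1")

```text
time: 43.15
eef_pos: [0.4497, 0.3548, 0.0748]
tcp_rot: [0.605, 0.796, 0.002, 0.0]
contact_force: [0.5, -0.6, 0.6]
opening: 0.45
```

```bash
python3 go.py 447.6 354.5 74 15.6
```

```text
t 43.15 d [-2.1 -0.3 -0.8] rot [-0.1  0.1  0.1] F [ 0.5 -0.6  0.6] open 0.45 q [0.49 0.24 1.94 0.   0.96 0.22]
```

Request:
jog_arm(targets="-2 0 -1 0 0 0 -1;0 0 0 0 0 0 -1;0 0 0 0 0 0 -1;0 0 0 0 0 0 -1;0 0 0 0 0 0 -1")

```text
time: 43.57
eef_pos: [0.448, 0.3552, 0.075]
tcp_rot: [0.605, 0.796, 0.002, 0.001]
contact_force: [0.9, -0.3, -2.1]
opening: 0.222
```

```bash
python3 go.py 447.6 354.5 74 15.6
```

```text
t 43.57 d [-0.4 -0.7 -1. ] rot [-0.2  0.2  0. ] F [ 0.9 -0.3 -2.1] open 0.222 q [0.49 0.24 1.94 0.   0.95 0.22]
```

Request:
jog_arm(targets="0 0 25 0 0 0 -1;0 0 30 0 0 0 -1;2 -20 12 0 0 -0.6 -1;4 -35 2 0 0 -1 -1;4 -38 2 0 0 -1 -1;4 -38 2 0 0 -1 -1;4 -38 2 0 0 -1 -1;3 -38 0 0 -0.3 -1 -1;2 -38 0 0 -0.3 -0.5 -1;2 -38 0 0 0 0 -1")

```text
time: 44.4
eef_pos: [0.4634, 0.0661, 0.1438]
tcp_rot: [0.643, 0.766, 0.0, -0.0]
contact_force: [0.8, -0.7, -4.6]
opening: 0.223
```

```bash
python3 go.py 430.2 -236.5 145 9
```

```text
t 44.4 d [ -33.2 -302.6    1.2] rot [-0.1 -0.  -1. ] F [ 0.8 -0.7 -4.6] open 0.223 q [-0.08 -0.09  2.15  0.    1.08 -0.25]
```

Request:
jog_arm(targets="0 -36 3 0 -0.3 -0.8 -1;-2 -36 3 0 -0.3 0 -1;-3 -36 2 0 0 0 -1;-3 -36 0 0 0 0 -1;-4 -36 0 0 0 0 -1;-4 -36 0 0 0 0 -1;-4 -34 0 0 0 0 -1;-1 -26 0 0 0 0 -1;0 0 0 0 0 0 -1;0 0 0 0 0 0 -1")

```text
time: 45.23
eef_pos: [0.4307, -0.2273, 0.1438]
tcp_rot: [0.652, 0.758, 0.002, -0.002]
contact_force: [0.5, 1.9, -4.9]
opening: 0.219
```

```bash
python3 go.py 430.2 -236.5 83 9
```

```text
t 45.23 d [ -0.5  -9.2 -60.8] rot [-0.3 -0.1  0.4] F [ 0.5  1.9 -4.9] open 0.219 q [-0.7  -0.04  2.1   0.    1.08 -0.85]
```

Request:
jog_arm(targets="-1 -6 -16 -0.3 -0.1 0.4 -1;-1 -2 -20 0 0 0 -1;-1 0 -10 0 0 0 -1;0 0 0 0 0 0 -1")

```text
time: 45.57
eef_pos: [0.4267, -0.2324, 0.0951]
tcp_rot: [0.649, 0.761, 0.001, -0.001]
contact_force: [-1.1, 0.5, -4.5]
opening: 0.225
```

```bash
python3 go.py 430.2 -236.5 83 9
```

```text
t 45.57 d [  3.5  -4.1 -12.1] rot [-0.2 -0.1 -0.1] F [-1.1  0.5 -4.5] open 0.225 q [-0.71  0.03  2.14  0.    0.98 -0.87]
```

Request:
jog_arm(targets="3 -4 -5 0 0 0 -1;0 -1 -2 0 0 0 -1")

```text
time: 45.73
eef_pos: [0.4298, -0.2355, 0.0874]
tcp_rot: [0.648, 0.762, 0.001, -0.002]
contact_force: [0.3, 0.2, -3.7]
opening: 0.224
```

```bash
python3 go.py 430.2 -236.5 83 9
```

```text
t 45.73 d [ 0.4 -1.  -4.4] rot [-0.2 -0.1 -0.2] F [ 0.3  0.2 -3.7] open 0.224 q [-0.71  0.05  2.13  0.    0.96 -0.87]
```

Request:
jog_arm(targets="0 -1 -3 0 0 0 -1")

```text
time: 45.82
eef_pos: [0.4305, -0.2364, 0.0848]
tcp_rot: [0.648, 0.762, 0.001, -0.002]
contact_force: [0.4, -1.4, -4.0]
opening: 0.226
```

Request:
jog_arm(targets="0 0 -2 0 0 0 -1")

```text
time: 45.9
eef_pos: [0.4308, -0.2365, 0.083]
tcp_rot: [0.648, 0.762, 0.001, -0.002]
contact_force: [-5.6, 2.3, 14.4]
opening: 0.222
```

Request:
jog_arm(targets="0 0 -1 0 0 0 -1")

```text
time: 45.98
eef_pos: [0.431, -0.2366, 0.0831]
tcp_rot: [0.647, 0.762, 0.001, -0.002]
contact_force: [-5.3, 1.7, 6.5]
opening: 0.219
```

Request:
jog_arm(targets="0 0 0 0 0 0 0;0 0 0 0 0 0 0.5;0 0 0 0 0 0 1;0 0 0 0 0 0 1;0 0 0 0 0 0 1;0 0 25 0 0 0 1;0 0 35 0 0 0 1;0 0 35 0 0 0 1;0 0 30 0 0 0 1")

```text
time: 46.73
eef_pos: [0.4302, -0.2358, 0.2091]
tcp_rot: [0.648, 0.762, 0.001, -0.004]
contact_force: [0.9, -0.9, 0.3]
opening: 0.997
```

Request:
jog_arm(targets="5 35 0 0 0 0 1;5 38 0 0 0 0 1;5 38 0 0 0 0 1;5 38 0 0 0 0 1;5 38 0 0 0 0 1;4 38 0 0 0 0 1;2 38 0 0 0 0 1;0 38 0 0 0 0 1;0 38 0 0 0 0 1;0 38 0 0 0 0 1")

```text
time: 47.57
eef_pos: [0.4669, 0.1459, 0.2267]
tcp_rot: [0.654, 0.756, 0.005, 0.014]
contact_force: [1.1, -1.0, 0.8]
opening: 0.999
```

Request:
jog_arm(targets="0 38 0 0 0 0 1;0 38 0 0 0 0 1;0 38 0 0 0 0 1;0 20 0 0 0 0 1;0 0 0 0 0 0 1;0 0 0 0 0 0 1")

```text
time: 48.07
eef_pos: [0.4648, 0.2944, 0.2286]
tcp_rot: [0.65, 0.759, 0.009, 0.015]
contact_force: [-0.8, -0.2, -0.2]
opening: 1.002
```

```bash
python3 - <<'E'
from h import *
q=read_camera("top");a=cv2.imread("pics/top0.png");b=q["pixels"]
cv2.imwrite("pics/cmp.png",np.vstack([cv2.resize(x[215:325,230:525],None,fx=2.65,fy=2.65,interpolation=2) for x in(a,b)]))
s=get_state();print(s["time"],s["eef_pos"],s["contact_force"])
for n in("head_round","head_square","head_slab","oil","cup","spool"):
    for nm,P in(("before",dict(q,pixels=a)),("now",q)):
        try:print(n,nm,mark_of(n,P)[0]["uv"])
        except Exception as e:print(n,nm,e)
p=read_camera("side");cv2.imwrite("pics/s20.png",p["pixels"])
E
```

```text
48.1167 [0.4648333  0.2939662  0.22863251] [0.28923372 0.64957152 0.28845872]
head_round before [484.4, 285.7]
head_round now [484.4, 285.7]
head_square before [456.4, 281.7]
head_square now [456.4, 281.7]
head_slab before [428.1, 287.8]
head_slab now [428.1, 287.8]
oil before [220.8, 174.8]
oil now [220.8, 174.8]
cup before [147.3, 193.6]
cup now [147.3, 193.6]
spool before [385.4, 180.4]
spool now [385.4, 180.4]
```

View pics/cmp.png

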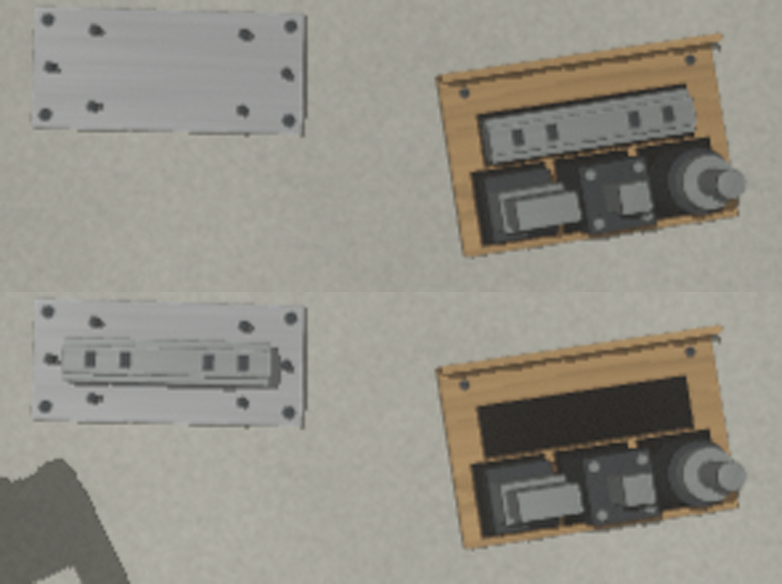

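View pics/s20.png

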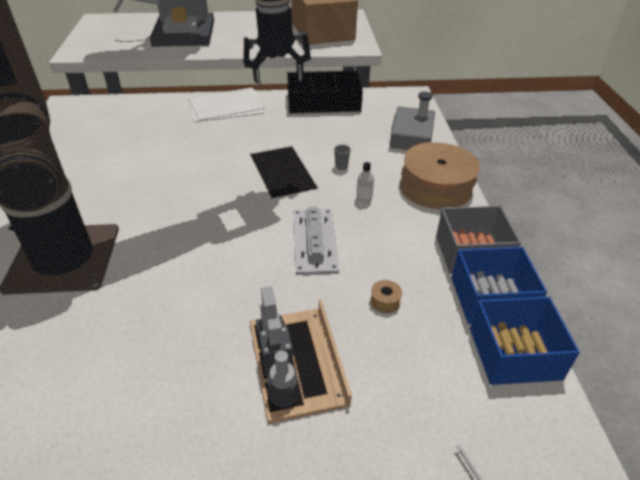

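The before/after top crops put the heads within about 1–2 mm of their start spots (slab (548,501−292) vs (548,209); square and round likewise). The bar lies between all the pins, and the bystanders show no visible movement. The before/after detector comparison was not valid: it uses the live shot for both pictures. I rely on the image comparison. Handing in.

```bash
python3 -c "
from plant import *
print(sign_off())"
```

```text
the job is handed in; nothing more can be done
None
```

The job is done and handed in at about 48 s of the 144 s allowed; `sign_off()` reports no verdict. I stood all three heads on the mat and seated the bar between the jig pins. Then I put the round, square and slab heads back in their own places.

**Last checks:**
- **Heads:** all three stand upright in the final top and side pictures. In the top picture they look within about 2 mm of where they started.
- **Bar:** it lies flat between the pins. In the wrist view right after release it was centred across the plate (bar at u≈313, pins at 276 and 350).
- **Oil bottle, cup and spool:** no visible movement in the pictures.
- **Gripper:** it is open, about 23 cm up above the empty mat, touching nothing.

**One check was void:** I tried to compare the detectors on the start and end pictures, but they read the live shot both times, so the numbers came out identical and prove nothing. The head and bystander results above therefore rest on comparing the pictures by eye.

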